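# Pack the sample transport drawer with its lopsided temperature logger

## Robot

A 6-joint arm with a two-finger parallel gripper is mounted at the origin on the work surface. World frame = base frame: x ahead of the robot, y to its left, z up, the work surface at z = 0. Lengths are in m, angles in rad, forces in N, time in s.
With the tool pointing down it reaches from about 0.25 to 0.725 m from the base axis. Payload 4 kg.
Tool frame: the origin (TCP) lies between the finger pads; the fingertips stand 11 mm ahead of it and the grasp point (between the pads) lies 8 mm behind it (bot.tip_extent is the distance from the TCP to the fingertips, in m); z points along the fingers, y is the line along which they close (so a half turn about z gives the same grasp; the last joint's range is limited). The gripper opens to 85 mm and grips with 20 to 120 N. Pads are 22 mm wide; open, the fingers measure 114 mm over their backs; the gripper's body (76 mm by 85 mm) begins 54 mm behind the grasp point. The pads swing forward as they close: fully open they stand 13 mm farther back than shut.
Start: joints at [1.164, 0.241, 0.005, 1.335, 0, 1.571], TCP at [0.198, 0.459, 0.242] pointing down, gripper open.
Joint ranges: [-2.72, 2.72], [-1.05, 1.87], [-1.09, 1.28], [-1.99, 2.15], [-1.42, 1.44], [-3.14, 3.14]. Speed limits (rad/s): [2.79, 2.79, 3.14, 3.14, 3.14, 3.14].

## Interface

Orientations are given as a unit quaternion [x, y, z, w].
In Python, from workcell import bot gives the robot as it stands. The module is installed in compiled form; this text tells all that it offers.
- The arm moves only by the tool drive_tool, never from a script. Its argument "rows" is a list of rows, each an object of numbers: "dx", "dy", "dz": the shift along the tool's x, y, z in units of 50 mm (1.0 is 50 mm); "wx", "wy", "wz": the turn, a rotation vector about the tool's x, y, z in units of 5 degrees (1.0 is 5 degrees); "hand": the finger opening in mm, from 0 to 85.4. A call has 1 to 20 rows; each row is the pose to reach, as a shift and turn from the pose commanded when the call began, along the tool's axes at that moment; what a row does not reach only later rows make up. A row lasts 1/10 s, in which the tool goes at most 50 mm and 8.59 degrees, less where a joint would pass 70% of its speed; a pose out of reach is approached as far as the arm can. A call with a gripper value outside its range is refused whole. The fingers move at their own pace and stop on an object; the grip force is fixed at half the most. Time passes only in rows, so rows that repeat a pose let the fingers close. It gives the time, the measured TCP pose, the force, the opening and the grip force at its end, in the units of the state.
- bot.get_obs(): the state, without advancing time (a new reading comes with each control period).
- bot.camera(name): name is "scene" or "top" or "wrist"; returns the picture (480x640x3 uint8, red, green, blue); there is no depth.
- bot.get_calibration(name): a dict with "vfov" (degrees; the focal length in pixels is half the picture's height over the tangent of half this angle, whatever the lens; pixels are square), "cx", "cy" (the principal point, pixels), "k1" (the pictures are not rectified: a ray, as slopes to the right and down, at radius r is drawn at 1 + k1 r^2 times it, then the intrinsics apply), "origin" and "rotation" of the camera in the world; the wrist camera has in their place "mount" (4x4, takes a point from camera to tool coordinates, whose origin is the TCP and whose axes are the flange's). Camera axes: x right, y up, looking along -z (the intrinsics and any distortion apply to the point x, -y, -z); pixel columns grow to the right and rows downward; lengths in m; the calibration is good to about 2 mm. A picture is of the moment at which its call begins: read the wrist's pose just before it. get_calibration takes no time and is no camera call.
- bot.job_done(): hands the job in; it is judged then, once.
Trained networks look in the newest picture that a camera, given by its name, has taken for a name from the list of things; names that differ only in an ending like _2 or _b are one class to them, and where a whole thing is asked for, a point or a joint stands for the part that bears it (a point fixed in the world has none). Each returns a list of dicts, best first, with "score" (0 to 1); they miss things now and then, are a little off and sometimes report something else, mostly with a low value. They report only what shows in the picture. A call takes as long as a camera call. They do not tell look-alikes from the thing itself.
- bot.look_for(camera, thing): "extent" ([centre column, centre row, width, height] in pixels, round what is visible of it).
- bot.outline_of(camera, thing): "region" (480x640 bool, what is visible of it) and "extent" ([centre column, centre row, width, height] in pixels, round what is visible of it).
The state is a dict: "clock": time; "joint_pos": joint angles; "joint_vel": joint speeds; "tau": joint torques, N m; "eef_pos": TCP position; "tool_rot": TCP orientation; "ft_force": force on the tool from outside, world axes, zero at the start; "ft_torque": the same for the moment, N m; "grip_width": finger opening in m; "grasp_force": force on a finger pad.
Only numpy, scipy, OpenCV 4.12 (cv2) and the standard library are available. Lean on these libraries where they do the work, as an engineer would, in place of code of your own. Each camera call takes 0.05 s, during which the arm holds its last target. There are 200 camera calls.

## Task

Pull the drawer of the red transport unit wide open and pack it for the courier: stand every blue-capped specimen tub upright in the rear bay behind the low blue rail, and lay the temperature logger flat along the front lane. The logger is lopsided, where its weight sits differs, and its tube is slick, so find its balance point with a small trial lift, shift your grip until it hangs level, and carry it over to the drawer level. Then push the drawer fully shut with everything inside, and leave the other things on the bench where they are.

Things in the scene. Friction and masses are not known exactly. Their poses are not given: they have to be found in the camera images.
- unit_drawer0 (a joint): opening in m (0 shut, 0.245 fully out) of the drawer of the fixed red unit (340 deep, 360 wide, 95 mm tall, turned up to 5 degrees). It slides towards the robot, stays where left, moves with about 1 N plus 4 N per m/s. Drawer inside: 318 wide, 295 mm long, side walls 51 mm above its floor, unit's ceiling 61 mm above it; white front panel 15 mm thick, its top 82 mm above the bench
- unit_drawer0_handle (a point): middle of the drawer's dark bar handle: a level bar 11 mm thick, 120 mm long, along the drawer front, centre line 35 mm in front of the panel, about 57 mm above the bench; two stubs join it to the panel 51 mm either side of the middle. x points into the unit (closing direction), y left along the bar, z up. Moves with the drawer
- lane (a point): middle of the front lane on the drawer floor, 22 mm above the bench; x into the unit, y left. The lane (100 mm in x, 318 in y) ends at the low blue rail (4 thick, 16 tall, 52 mm behind this point); behind it the rear bay, 318 wide, runs to the back wall 244 mm behind this point. Drawer fully out, the unit's roof begins 188 mm behind this point (less out, nearer). Moves with the drawer
- logger: temperature logger: slick steel tube 28 mm thick, 180 long (grip it there, firmly, 35 N or more); white case (60 long, 50 wide, 44 tall) at one end, orange head (36 long, 44 x 44) at the other. Origin on the underside where the tube leaves the case, x along the tube to the head, z up; tube axis 22 mm above. about 0.8 kg; a heavy pack fixed unseen inside puts the balance point 25 to 140 mm from the case
- logger_mid (a point): point on the tube's centre line halfway along the whole logger (78 mm from the case along x); axes as the logger's. The logger may lie either way round in the lane
- tub1: A squat clear specimen tub with a blue screw cap, upright cylinder 44 mm across and 50 mm tall (cap the top 16 mm, same width to the hand), about 60 g; origin at the centre of its underside, z up its axis. Three or four of the tubs are there; an absent one reads None
- tub2: Like tub1: a squat clear specimen tub with a blue screw cap, upright cylinder 44 mm across and 50 mm tall (cap the top 16 mm, same width to the hand), about 60 g; origin at the centre of its underside, z up its axis. Three or four of the tubs are there; an absent one reads None
- tub3: Like tub1: a squat clear specimen tub with a blue screw cap, upright cylinder 44 mm across and 50 mm tall (cap the top 16 mm, same width to the hand), about 60 g; origin at the centre of its underside, z up its axis. Three or four of the tubs are there; an absent one reads None
- tub4: Like tub1: a squat clear specimen tub with a blue screw cap, upright cylinder 44 mm across and 50 mm tall (cap the top 16 mm, same width to the hand), about 60 g; origin at the centre of its underside, z up its axis. Three or four of the tubs are there; an absent one reads None
- bottle_a: dark bottle with a black cap among the tubs, 44 mm across, 75 mm tall, origin at the centre of its underside: not to be packed, leave it
- bottle_b: dark bottle with a black cap to the left of the tubs, 44 mm across, 85 mm tall, origin at the centre of its underside: leave it
- stamp: hand stamp, 50 x 30 mm foot, 63 mm tall with a wooden ball grip, origin at the centre of its underside: leave it
Not all that is in view belongs to the job. What is shaped like the tub3 but green or turquoise is not meant.

How it is judged:
On the way, in this order (a step that is already met when the one before it is completed fails the run):
1. the drawer is pulled wide open (at least 180 mm) (value of joint unit_drawer0 above 0.18 m), for 0.2 s.
2. the logger is held level (within 7 degrees), clear of the bench, over the open drawer for half a second (value of joint unit_drawer0 above 0.15 m and height (world z) of logger above 0.08 m and angle between logger's own x axis and vertical between 1.4508 and 1.6908 rad and x of logger_mid in the frame of lane between -0.08 and 0.2 m and y of logger_mid in the frame of lane between -0.17 and 0.17 m), for 0.5 s.
At the end, for the whole second after the job is handed in: The drawer is shut (within 8 mm); the logger lies flat on the drawer floor within the front lane, along it (within 11 degrees, its middle within 28 mm of the lane's centre line); every tub that is there stands upright (within 8 degrees) on the drawer floor behind the rail; all at rest (value of joint unit_drawer0 below 0.008 m and x of logger_mid in the frame of lane between -0.028 and 0.028 m and z of each of logger, tub1, tub2, tub3, tub4 in the frame of lane below 0.012 m and angle between the x axis of logger and the y axis of lane, either way round below 0.2 rad and angle between each of logger, tub1, tub2, tub3, tub4's own z axis and vertical below 0.15 rad and linear speed of each of logger, tub1, tub2, tub3, tub4 below 0.02 m/s and x of tub1 in the frame of lane between 0.069 and 0.249 m and y of tub1 in the frame of lane between -0.16 and 0.16 m and x of tub2 in the frame of lane between 0.069 and 0.249 m and y of tub2 in the frame of lane between -0.16 and 0.16 m and x of tub3 in the frame of lane between 0.069 and 0.249 m and y of tub3 in the frame of lane between -0.16 and 0.16 m and x of tub4 in the frame of lane between 0.069 and 0.249 m and y of tub4 in the frame of lane between -0.16 and 0.16 m); the robot touches nothing.
It fails at once if the bottle_a is moved by more than 5 cm or tipped over (distance of bottle_a from where it was at the start of the episode above 0.05 m or angle between bottle_a's own z axis and vertical above 0.6 rad).
It fails at once if the bottle_b is moved by more than 5 cm or tipped over (distance of bottle_b from where it was at the start of the episode above 0.05 m or angle between bottle_b's own z axis and vertical above 0.6 rad).
It fails at once if the stamp is moved by more than 5 cm or tipped over (distance of stamp from where it was at the start of the episode above 0.05 m or angle between stamp's own z axis and vertical above 0.6 rad).
Of tub1, tub2, tub3, tub4 only 3 to 4 are there at a start; the rules pass over those that are not, and their reading is None.
At some moment in a run one of tub1, tub2, tub3, tub4, logger may be knocked a few centimetres aside while the robot is not near it.
It also fails if it takes over 208 s, if anything falls off the work surface, if the arm or the gripper's body presses on something with over 40 N, if the wrist force passes 120 N, or if a joint passes its speed limit or range.

## Working session

There is one attempt and no reset: what is moved stays moved. The work goes in short steps, Python scripts to look and compute and a tool call to move; the robot and the scene stay as the last step left them, time stands still between calls to the robot, and variables do not carry over. Pictures are saved under pics/ and viewed, at most 14 in all, crops included, and the job is handed in when it is done.

Besides the shell and the picture viewer there is one more tool, called in YAML: its name, and indented under it one key for each argument. drive_tool: Moves the arm, as the interface text tells. Its arguments: {"type":"object","properties":{"rows":{"type":"array","items":{"type":"object","properties":{"dx":{"type":"number"},"dy":{"type":"number"},"dz":{"type":"number"},"wx":{"type":"number"},"wy":{"type":"number"},"wz":{"type":"number"},"hand":{"type":"number"}}}}},"required":["rows"]}

```bash
mkdir -p pics; cat > h.py <<'E'
import numpy as np, cv2
from workcell import bot
from scipy.spatial.transform import Rotation as R
def snap(name,fn=None):
    im=bot.camera(name)
    if fn: cv2.imwrite('pics/'+fn,cv2.cvtColor(im,cv2.COLOR_RGB2BGR))
    return im
def campose(name):
    c=bot.get_calibration(name)
    if 'mount' in c:
        o=bot.get_obs(); M=np.array(c['mount']); Rt=R.from_quat(o['tool_rot']).as_matrix()
        return c,Rt@M[:3,3]+np.array(o['eef_pos']),Rt@M[:3,:3]
    return c,np.array(c['origin']),np.array(c['rotation']).reshape(3,3)
def px2w(name,u,v,z,cp=None):
    c,o,Rm=cp or campose(name)
    f=240/np.tan(np.radians(c['vfov'])/2)
    xd,yd=(u-c['cx'])/f,(v-c['cy'])/f
    x,y=xd,yd
    for _ in range(20):
        s=1+c['k1']*(x*x+y*y); x,y=xd/s,yd/s
    d=Rm@np.array([x,-y,-1]); t=(z-o[2])/d[2]
    return o+t*d
def w2px(name,p,cp=None):
    c,o,Rm=cp or campose(name)
    f=240/np.tan(np.radians(c['vfov'])/2)
    q=Rm.T@(np.array(p)-o); x,y=q[0]/-q[2],-q[1]/-q[2]
    s=1+c['k1']*(x*x+y*y); return np.array([c['cx']+f*x*s,c['cy']+f*y*s])
def move(target,obs=None):
    "target world pos -> tool shift units"
    o=bot.get_obs(); Rt=R.from_quat(o['tool_rot']).as_matrix()
    return Rt.T@(np.array(target)-np.array(o['eef_pos']))/0.05
E
python3 - <<'E'
from h import *
np.set_printoptions(precision=4,suppress=True)
snap('scene','s0.png');snap('top','t0.png');snap('wrist','w0.png')
for n in('scene','top','wrist'):
    print(n,bot.get_calibration(n))
o=bot.get_obs();print(o, R.from_quat(o['tool_rot']).as_matrix())
for cam in ('top','scene'):
  for t in('logger','tub1','bottle_a','bottle_b','stamp','unit_drawer0','unit_drawer0_handle'):
    print(cam,t,[(np.round(d['extent']).astype(int).tolist(),round(d['score'],2)) for d in bot.look_for(cam,t)])
E
```

```text
scene {'vfov': 56.72261841560895, 'cx': 319.70328148043836, 'cy': 241.73992271715693, 'k1': -0.05980379916621324, 'origin': array([1.0261, 0.1184, 0.7756]), 'rotation': array([0.2077, 0.203 , 0.6751, 0.6781])}
top {'vfov': 57.67989606333185, 'cx': 319.8896583216483, 'cy': 233.9770013247759, 'k1': -0.0016581264705192084, 'origin': array([0.4392, 0.1251, 1.0051]), 'rotation': array([ 0.0332, -0.0474, -0.7042,  0.7076])}
wrist {'vfov': 60.79287144772549, 'cx': 320.4296778627905, 'cy': 238.90830712951686, 'k1': 0.023588007373451587, 'mount': array([[ 0.0011,  0.9544,  0.2987,  0.0762],
       [ 1.    , -0.001 , -0.0003,  0.0003],
       [ 0.0001,  0.2987, -0.9544, -0.131 ],
       [ 0.    ,  0.    ,  0.    ,  1.    ]])}
{'clock': 0.15, 'joint_pos': array([1.164 , 0.2413, 0.004 , 1.3352, 0.    , 1.5708]), 'joint_vel': array([ 0.0006, -0.0025,  0.0047,  0.0002,  0.0028, -0.0011]), 'tau': array([ -0.0005, -37.2633,  25.2639,   0.0123,  -0.0001,   0.    ]), 'eef_pos': array([0.1976, 0.4588, 0.2416]), 'tool_rot': array([ 0.202 ,  0.9794, -0.0008, -0.0002]), 'ft_force': array([-0.1297, -0.2668
[... 563 characters left out ...]
p [([153, 264, 23, 12], 0.7)]
top unit_drawer0 [([482, 192, 165, 52], 0.62), ([156, 264, 26, 15], 0.42)]
top unit_drawer0_handle [([482, 191, 169, 52], 0.64)]
scene logger [([302, 196, 66, 101], 0.58)]
scene tub1 [([304, 362, 25, 33], 0.94), ([395, 312, 27, 27], 0.88), ([366, 260, 19, 27], 0.84), ([299, 195, 70, 101], 0.71), ([426, 266, 26, 30], 0.63), ([325, 275, 22, 30], 0.63), ([334, 307, 26, 33], 0.57)]
scene bottle_a [([474, 277, 37, 40], 0.74), ([287, 307, 28, 40], 0.73)]
scene bottle_b [([474, 277, 37, 40], 0.74), ([287, 307, 28, 40], 0.73)]
scene stamp [([484, 226, 26, 25], 0.66)]
scene unit_drawer0 [([116, 281, 196, 43], 0.87)]
scene unit_drawer0_handle [([116, 282, 194, 46], 0.69)]
```

```bash
sed -i "s/np.array(c\['rotation'\]).reshape(3,3)/R.from_quat(c['rotation']).as_matrix()/" h.py
python3 - <<'E'
from h import *
t=cv2.imread('pics/t0.png')
cv2.imwrite('pics/t0z.png',cv2.resize(t[100:400,130:600],None,fx=1.7,fy=1.7,interpolation=cv2.INTER_CUBIC))
E
```

```text
(no output)
```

View pics/t0z.png

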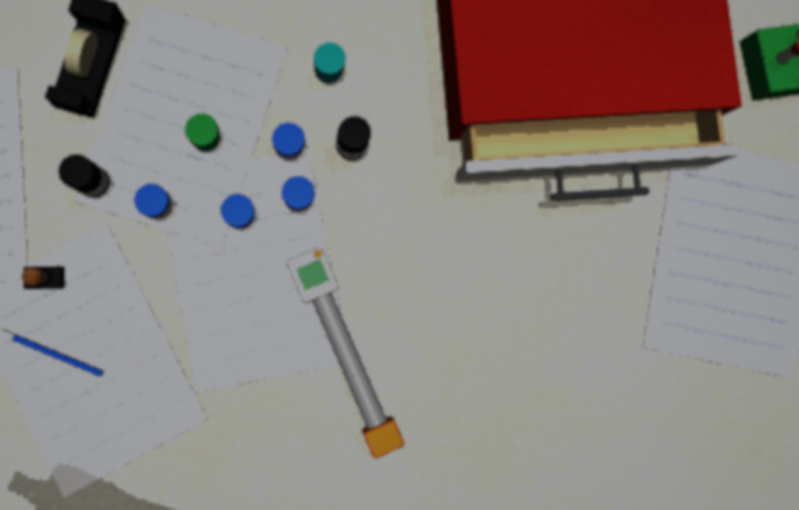

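View pics/s0.png

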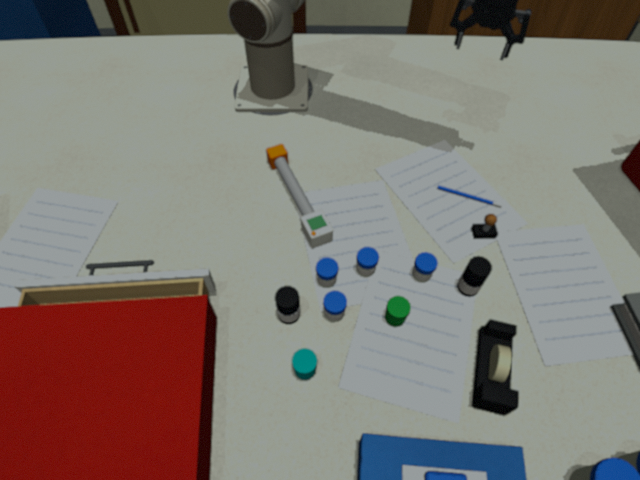

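The top view shows four blue tubs at about (219,218), (269,224), (305,213) and (299,182). Green (249,177) and turquoise (324,136) are decoys. The bottles are at (177,202) and (337,179). The logger's case is at (314,260) and its orange head at (355,358). The drawer stands slightly ajar with its handle at (483,212).

```bash
python3 - <<'E'
from h import *
np.set_printoptions(precision=4,suppress=True)
im=cv2.imread('pics/t0.png'); hsv=cv2.cvtColor(im,cv2.COLOR_BGR2HSV)
def blobs(lo,hi,z,amin=60,name=''):
    m=cv2.inRange(hsv,lo,hi); n,_,st,ce=cv2.connectedComponentsWithStats(m)
    for i in range(1,n):
        if st[i,4]>=amin: print(name,ce[i].round(1),st[i],px2w('top',*ce[i],z)[:2])
blobs((105,150,60),(125,255,255),.05,name='blue')
blobs((8,150,120),(20,255,255),.04,name='orange')
blobs((0,200,60),(6,255,255),.095,400,name='red')
blobs((45,60,60),(75,200,255),.044,60,name='green')
dark=cv2.inRange(hsv,(0,0,0),(180,255,70)); n,_,st,ce=cv2.connectedComponentsWithStats(dark)
for i in range(1,n):
    if st[i,4]>30: print('dark',ce[i].round(1),st[i],px2w('top',*ce[i],.06)[:2])
z2=lambda u,v:(u/1.7+130,v/1.7+100)
for nm,u,v,z in [('handL',549,197,.057),('handR',648,191,.057),('panL',465,168,.082),('panR',735,152,.082),('tubeC',318,298,.022),('tubeH',377,424,.022),('case',313,274,.044),('roofL',452,137,.095),('roofR',740,106,.095),('stamp',44,277,.03),('botA',354,130,.075),('botB',80,172,.085)]:
    print(nm,px2w('top',*z2(u,v),z))
E
```

```text
blue [235.4  47.7] [ 180   18  110   60 4506] [0.9809 0.3028]
blue [121.1  38.3] [106  24  32  30 753] [0.9999 0.566 ]
blue [84.8 44.5] [ 69  30  33  30 769] [0.9835 0.6477]
blue [48.4 50.7] [ 33  36  32  30 765] [0.9675 0.7293]
blue [299.3 181.8] [291 173  18  19 273] [0.6659 0.1525]
blue [304.9 213.2] [296 204  18  19 271] [0.595  0.1395]
blue [218.9 217.5] [210 209  19  18 284] [0.584  0.3288]
blue [269.4 223.7] [260 215  19  19 277] [0.5708 0.2176]
blue [163.6 308.7] [138 298  52  23 160] [0.385  0.4413]
orange [355.3 357.8] [344 348  23  21 304] [0.2807 0.0283]
red [475.  98.] [  389    24   176   149 22688] [ 0.8464 -0.233 ]
green [608.  129.9] [575 113  65  36 640] [ 0.796  -0.5608]
green [248.1 175.9] [239 167  20  19 291] [0.6799 0.2677]
green [313.5 261.1] [305 253  18  17 188] [0.4891 0.1198]
dark [392.8 117.9] [ 383   35   25  160 1250] [ 0.8126 -0.0578]
dark [54.9 97. ] [   0   37  150  156 6203] [0.8527 0.7003]
dark [239.7  77.4] [ 180   37  112   55 1567] [0.9041 0.2895]
dark [182.3 132.6] [ 157   96   47   73 1748] [0.7732 0.4137]
dark [610.7 122.2] [587 108  53  30 4
[... 443 characters left out ...]
7] [399 193 156  25 879] [ 0.6171 -0.2394]
dark [227.2 223.3] [222 217   9  12  33] [0.5699 0.3084]
dark [628.2 256.7] [ 608  224   32   79 1481] [ 0.5013 -0.5736]
dark [158.1 263.5] [144 257  24  13 230] [0.4815 0.454 ]
dark [ 72.5 453. ] [   0  413  140   67 5361] [0.094  0.6103]
dark [367.2 471.3] [341 460  53  20 768] [0.0561 0.0069]
handL [ 0.59   -0.1884  0.057 ]
handR [ 0.5988 -0.3191  0.057 ]
panL [ 0.6226 -0.0738  0.082 ]
panR [ 0.6462 -0.4226  0.082 ]
tubeC [0.4585 0.1115 0.022 ]
tubeH [0.2959 0.0342 0.022 ]
case [0.489  0.1184 0.044 ]
roofL [ 0.6595 -0.0553  0.095 ]
roofR [ 0.7031 -0.425   0.095 ]
stamp [0.4842 0.4694 0.03  ]
botA [0.6725 0.0669 0.075 ]
botB [0.6132 0.4112 0.085 ]
```

```bash
cat >> h.py <<'E'
def plan(target,yaw=None):
    "shift and turn (units) for world TCP target with tool down and tool-x at yaw deg"
    o=bot.get_obs(); R0=R.from_quat(o['tool_rot']); s=R0.inv().apply(np.array(target)-np.array(o['eef_pos']))/0.05
    w=np.zeros(3)
    if yaw is not None:
        a=np.radians(yaw); X=np.array([np.cos(a),np.sin(a),0]); Z=np.array([0,0,-1.]); 
        Rt=R.from_matrix(np.stack([X,np.cross(Z,X),Z],1)); w=np.degrees((R0.inv()*Rt).as_rotvec())/5
    n=max(np.linalg.norm(s), np.linalg.norm(w)*5/8.59)
    print('shift',s.round(3),'turn',w.round(2),'rows',round(n,1)); return s,w
TH=3.87; XD=np.array([np.cos(np.radians(TH)),np.sin(np.radians(TH)),0]); YD=np.array([-XD[1],XD[0],0])
E
python3 -c "
from h import *
plan([.5944,-.2538,.2],93.87)"
```

```text
shift [-12.926  -9.958   0.846] turn [ 0.   -0.   12.56] rows 16.3
```

drive_tool:
  rows:
    - {"dx": -12.93, "dy": -9.96, "dz": 0.85, "wz": 12.56, "hand": 60}
    - {"dx": -12.93, "dy": -9.96, "dz": 0.85, "wz": 12.56, "hand": 28}
    - {"dx": -12.93, "dy": -9.96, "dz": 0.85, "wz": 12.56, "hand": 28}
    - {"dx": -12.93, "dy": -9.96, "dz": 0.85, "wz": 12.56, "hand": 28}
    - {"dx": -12.93, "dy": -9.96, "dz": 0.85, "wz": 12.56, "hand": 28}
    - {"dx": -12.93, "dy": -9.96, "dz": 0.85, "wz": 12.56, "hand": 28}
    - {"dx": -12.93, "dy": -9.96, "dz": 0.85, "wz": 12.56, "hand": 28}
    - {"dx": -12.93, "dy": -9.96, "dz": 0.85, "wz": 12.56, "hand": 28}
    - {"dx": -12.93, "dy": -9.96, "dz": 0.85, "wz": 12.56, "hand": 28}
    - {"dx": -12.93, "dy": -9.96, "dz": 0.85, "wz": 12.56, "hand": 28}
    - {"dx": -12.93, "dy": -9.96, "dz": 0.85, "wz": 12.56, "hand": 28}
    - {"dx": -12.93, "dy": -9.96, "dz": 0.85, "wz": 12.56, "hand": 28}
    - {"dx": -12.93, "dy": -9.96, "dz": 0.85, "wz": 12.56, "hand": 28}
    - {"dx": -12.93, "dy": -9.96, "dz": 0.85, "wz": 12.56, "hand": 28}
    - {"dx": -12.93, "dy": -9.96, "dz": 0.85, "wz": 12.56, "hand": 28}
    - {"dx": -12.93, "dy": -9.96, "dz": 0.85, "wz": 12.56, "hand": 28}
    - {"dx": -12.93, "dy": -9.96, "dz": 0.85, "wz": 12.56, "hand": 28}
    - {"dx": -12.93, "dy": -9.96, "dz": 0.85, "wz": 12.56, "hand": 28}
    - {"dx": -12.93, "dy": -9.96, "dz": 0.85, "wz": 12.56, "hand": 28}
    - {"dx": -12.93, "dy": -9.96, "dz": 0.85, "wz": 12.56, "hand": 28}

```text
invalid input at $.rows[0]: expected keys dx, dy, dz, wx, wy, wz, hand
```

```bash
python3 - <<'E'
from h import *
im=snap('wrist','w1.png'); 
for d in bot.look_for('wrist','unit_drawer0_handle'): print(d)
print(bot.get_obs()['eef_pos'],w2px('wrist',[.5944,-.2538,.057]))
E
```

```text
[0.1978404  0.45918002 0.24231816] [-94.87963376 733.84694052]
```

View pics/w1.png

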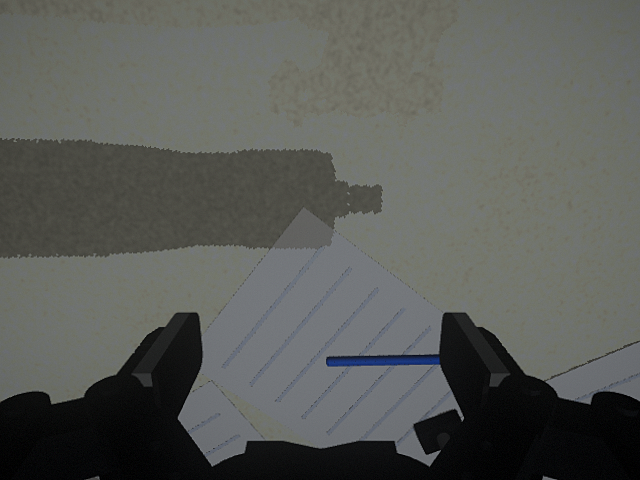

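The move was refused because every row needs all the keys, so this picture shows only the fingers at the start pose, with the pencil at (385,360).

drive_tool:
  rows:
    - {"dx": -12.93, "dy": -9.96, "dz": 0.85, "wx": 0, "wy": 0, "wz": 12.56, "hand": 28}
    - {"dx": -12.93, "dy": -9.96, "dz": 0.85, "wx": 0, "wy": 0, "wz": 12.56, "hand": 28}
    - {"dx": -12.93, "dy": -9.96, "dz": 0.85, "wx": 0, "wy": 0, "wz": 12.56, "hand": 28}
    - {"dx": -12.93, "dy": -9.96, "dz": 0.85, "wx": 0, "wy": 0, "wz": 12.56, "hand": 28}
    - {"dx": -12.93, "dy": -9.96, "dz": 0.85, "wx": 0, "wy": 0, "wz": 12.56, "hand": 28}
    - {"dx": -12.93, "dy": -9.96, "dz": 0.85, "wx": 0, "wy": 0, "wz": 12.56, "hand": 28}
    - {"dx": -12.93, "dy": -9.96, "dz": 0.85, "wx": 0, "wy": 0, "wz": 12.56, "hand": 28}
    - {"dx": -12.93, "dy": -9.96, "dz": 0.85, "wx": 0, "wy": 0, "wz": 12.56, "hand": 28}
    - {"dx": -12.93, "dy": -9.96, "dz": 0.85, "wx": 0, "wy": 0, "wz": 12.56, "hand": 28}
    - {"dx": -12.93, "dy": -9.96, "dz": 0.85, "wx": 0, "wy": 0, "wz": 12.56, "hand": 28}
    - {"dx": -12.93, "dy": -9.96, "dz": 0.85, "wx": 0, "wy": 0, "wz": 12.56, "hand": 28}
    - {"dx": -12.93, "dy": -9.96, "dz": 0.85, "wx": 0, "wy": 0, "wz": 12.56, "hand": 28}
    - {"dx": -12.93, "dy": -9.96, "dz": 0.85, "wx": 0, "wy": 0, "wz": 12.56, "hand": 28}
    - {"dx": -12.93, "dy": -9.96, "dz": 0.85, "wx": 0, "wy": 0, "wz": 12.56, "hand": 28}
    - {"dx": -12.93, "dy": -9.96, "dz": 0.85, "wx": 0, "wy": 0, "wz": 12.56, "hand": 28}
    - {"dx": -12.93, "dy": -9.96, "dz": 0.85, "wx": 0, "wy": 0, "wz": 12.56, "hand": 28}
    - {"dx": -12.93, "dy": -9.96, "dz": 0.85, "wx": 0, "wy": 0, "wz": 12.56, "hand": 28}
    - {"dx": -12.93, "dy": -9.96, "dz": 0.85, "wx": 0, "wy": 0, "wz": 12.56, "hand": 28}
    - {"dx": -12.93, "dy": -9.96, "dz": 0.85, "wx": 0, "wy": 0, "wz": 12.56, "hand": 28}

```text
clock: 2.85
eef_pos: [0.5941, -0.2538, 0.1991]
tool_rot: [0.683, 0.731, -0.0, -0.001]
ft_force: [-0.4, -0.4, 0.1]
grip_width: 0.0283
grasp_force: 0.0
```

```bash
python3 - <<'E'
from h import *
im=snap('wrist','w2.png'); 
for d in bot.look_for('wrist','unit_drawer0_handle'): print(d)
print(bot.get_obs()['eef_pos'],bot.get_obs()['joint_pos'],w2px('wrist',[.5944,-.2538,.057]))
E
```

```text
{'extent': [407.9, 220.1, 184.9, 440.2], 'score': 0.77}
[ 0.59414219 -0.25276042  0.20002417] [-4.02344705e-01  5.55148933e-01  3.65331049e-01  1.38151293e+00
  2.59859119e-04  1.09934559e+00] [320.35740273 227.80447413]
```

View pics/w2.png

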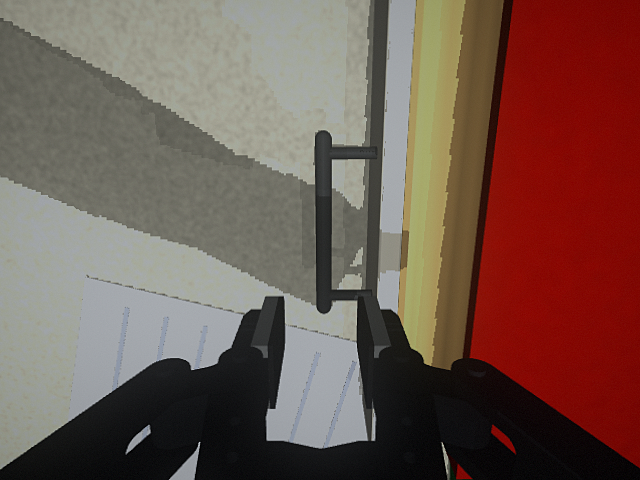

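The bar runs from (323,132) to (324,310). The panel top's outer edge is around x=388 at row 0, and the roof edge goes from (508,0) to (466,400).

```bash
python3 - <<'E'
from h import *
cp=campose('wrist'); P=lambda u,v,z:px2w('wrist',u,v,z,cp)[:2]
def ang(a,b): d=a-b; return a.round(4),b.round(4),np.degrees(np.arctan2(-d[0],d[1])).round(2)
print('handle',ang(P(323,136,.057),P(324,306,.057)), (P(323,132,.057)+P(324,310,.057))/2)
print('roof',ang(P(511,0,.095),P(466,400,.095)))
im=cv2.imread('pics/w2.png')
for v in (30,100,180,280): print(v,[im[v,x].tolist() for x in range(370,420,6)])
print('panel in',ang(P(416,0,.082),P(402,270,.082)))
E
```

```text
handle (array([ 0.5918, -0.1919]), array([ 0.6013, -0.3135]), np.float64(4.48)) [ 0.59656125 -0.2530762 ]
roof (array([ 0.6814, -0.117 ]), array([ 0.7016, -0.3582]), np.float64(4.78))
30 [[88, 98, 98], [59, 63, 64], [59, 63, 64], [144, 155, 153], [166, 161, 158], [168, 164, 160], [167, 162, 158], [172, 165, 161], [91, 145, 159]]
100 [[102, 113, 113], [59, 65, 66], [59, 63, 64], [174, 171, 166], [172, 169, 164], [172, 169, 165], [170, 167, 164], [94, 148, 166], [106, 167, 163]]
180 [[57, 62, 64], [59, 65, 66], [176, 181, 176], [172, 169, 165], [173, 169, 167], [175, 172, 167], [91, 150, 171], [108, 164, 168], [109, 170, 167]]
280 [[57, 63, 63], [48, 54, 57], [172, 167, 165], [175, 170, 167], [173, 168, 164], [85, 144, 172], [105, 164, 167], [107, 169, 167], [105, 167, 166]]
panel in (array([ 0.6361, -0.1169]), array([ 0.6491, -0.2715]), np.float64(4.79))
```

```bash
sed -i 's/TH=3.87/TH=4.6/' h.py; python3 -c "
from h import *
plan([.5965,-.253,.05],94.6)"
```

```text
shift [-0.009  0.048  3.   ] turn [-0.   -0.01 -0.13] rows 3.0
```

drive_tool:
  rows:
    - {"dx": 0, "dy": 0.05, "dz": 1, "wx": 0, "wy": 0, "wz": -0.13, "hand": 28}
    - {"dx": 0, "dy": 0.05, "dz": 2, "wx": 0, "wy": 0, "wz": -0.13, "hand": 28}
    - {"dx": 0, "dy": 0.05, "dz": 2.6, "wx": 0, "wy": 0, "wz": -0.13, "hand": 28}
    - {"dx": 0, "dy": 0.05, "dz": 3, "wx": 0, "wy": 0, "wz": -0.13, "hand": 28}
    - {"dx": 0, "dy": 0.05, "dz": 3, "wx": 0, "wy": 0, "wz": -0.13, "hand": 28}
    - {"dx": 0, "dy": 0.05, "dz": 3, "wx": 0, "wy": 0, "wz": -0.13, "hand": 28}
    - {"dx": 0, "dy": 0.05, "dz": 3, "wx": 0, "wy": 0, "wz": -0.13, "hand": 5}
    - {"dx": 0, "dy": 0.05, "dz": 3, "wx": 0, "wy": 0, "wz": -0.13, "hand": 5}
    - {"dx": 0, "dy": 0.05, "dz": 3, "wx": 0, "wy": 0, "wz": -0.13, "hand": 5}
    - {"dx": 0, "dy": 0.05, "dz": 3, "wx": 0, "wy": 0, "wz": -0.13, "hand": 5}
    - {"dx": 0, "dy": 0.05, "dz": 3, "wx": 0, "wy": 0, "wz": -0.13, "hand": 5}

```text
clock: 4.05
eef_pos: [0.5973, -0.2528, 0.0507]
tool_rot: [0.678, 0.735, 0.001, -0.0]
ft_force: [-0.2, 4.6, 6.3]
grip_width: 0.0091
grasp_force: 58.6
```

drive_tool:
  rows:
    - {"dx": 0, "dy": -0.4, "dz": 0, "wx": 0, "wy": 0, "wz": 0, "hand": 5}
    - {"dx": 0, "dy": -0.8, "dz": 0, "wx": 0, "wy": 0, "wz": 0, "hand": 5}
    - {"dx": 0, "dy": -1.2, "dz": 0, "wx": 0, "wy": 0, "wz": 0, "hand": 5}
    - {"dx": 0, "dy": -1.6, "dz": 0, "wx": 0, "wy": 0, "wz": 0, "hand": 5}
    - {"dx": 0, "dy": -2.0, "dz": 0, "wx": 0, "wy": 0, "wz": 0, "hand": 5}
    - {"dx": 0, "dy": -2.4, "dz": 0, "wx": 0, "wy": 0, "wz": 0, "hand": 5}
    - {"dx": 0, "dy": -2.8, "dz": 0, "wx": 0, "wy": 0, "wz": 0, "hand": 5}
    - {"dx": 0, "dy": -3.1, "dz": 0, "wx": 0, "wy": 0, "wz": 0, "hand": 5}
    - {"dx": 0, "dy": -3.3, "dz": 0, "wx": 0, "wy": 0, "wz": 0, "hand": 5}
    - {"dx": 0, "dy": -3.45, "dz": 0, "wx": 0, "wy": 0, "wz": 0, "hand": 5}
    - {"dx": 0, "dy": -3.55, "dz": 0, "wx": 0, "wy": 0, "wz": 0, "hand": 5}
    - {"dx": 0, "dy": -3.65, "dz": 0, "wx": 0, "wy": 0, "wz": 0, "hand": 5}
    - {"dx": 0, "dy": -3.7, "dz": 0, "wx": 0, "wy": 0, "wz": 0, "hand": 5}
    - {"dx": 0, "dy": -3.7, "dz": 0, "wx": 0, "wy": 0, "wz": 0, "hand": 5}

```text
clock: 5.45
eef_pos: [0.4123, -0.2662, 0.0507]
tool_rot: [0.678, 0.735, 0.002, -0.001]
ft_force: [-0.7, 9.0, 10.9]
grip_width: 0.0087
grasp_force: 61.5
```

drive_tool:
  rows:
    - {"dx": 0, "dy": 0, "dz": 0, "wx": 0, "wy": 0, "wz": 0, "hand": 28}
    - {"dx": 0, "dy": 0, "dz": 0, "wx": 0, "wy": 0, "wz": 0, "hand": 28}
    - {"dx": 0, "dy": 0, "dz": -1, "wx": 0, "wy": 0, "wz": 0, "hand": 28}
    - {"dx": 0, "dy": 0, "dz": -2, "wx": 0, "wy": 0, "wz": 0, "hand": 28}
    - {"dx": 0, "dy": 0, "dz": -3, "wx": 0, "wy": 0, "wz": 0, "hand": 60}
    - {"dx": 0, "dy": 0, "dz": -4, "wx": 0, "wy": 0, "wz": 0, "hand": 60}

```text
clock: 6.05
eef_pos: [0.4122, -0.2688, 0.2516]
tool_rot: [0.679, 0.734, -0.0, 0.0]
ft_force: [1.5, -1.2, -0.5]
grip_width: 0.0559
grasp_force: 0.0
```

```bash
python3 -c "
from h import *
plan([.3845,.0763,.2],205.4)"
```

```text
shift [ 6.925 -0.01   1.026] turn [-1.000e-02  0.000e+00 -2.218e+01] rows 12.9
```

drive_tool:
  rows:
    - {"dx": 6.93, "dy": 0, "dz": 1.0, "wx": 0, "wy": 0, "wz": -22.2, "hand": 60}
    - {"dx": 6.93, "dy": 0, "dz": 1.0, "wx": 0, "wy": 0, "wz": -22.2, "hand": 60}
    - {"dx": 6.93, "dy": 0, "dz": 1.0, "wx": 0, "wy": 0, "wz": -22.2, "hand": 60}
    - {"dx": 6.93, "dy": 0, "dz": 1.0, "wx": 0, "wy": 0, "wz": -22.2, "hand": 60}
    - {"dx": 6.93, "dy": 0, "dz": 1.0, "wx": 0, "wy": 0, "wz": -22.2, "hand": 60}
    - {"dx": 6.93, "dy": 0, "dz": 1.0, "wx": 0, "wy": 0, "wz": -22.2, "hand": 60}
    - {"dx": 6.93, "dy": 0, "dz": 1.0, "wx": 0, "wy": 0, "wz": -22.2, "hand": 60}
    - {"dx": 6.93, "dy": 0, "dz": 1.0, "wx": 0, "wy": 0, "wz": -22.2, "hand": 60}
    - {"dx": 6.93, "dy": 0, "dz": 1.0, "wx": 0, "wy": 0, "wz": -22.2, "hand": 60}
    - {"dx": 6.93, "dy": 0, "dz": 1.0, "wx": 0, "wy": 0, "wz": -22.2, "hand": 60}
    - {"dx": 6.93, "dy": 0, "dz": 1.0, "wx": 0, "wy": 0, "wz": -22.2, "hand": 60}
    - {"dx": 6.93, "dy": 0, "dz": 1.0, "wx": 0, "wy": 0, "wz": -22.2, "hand": 60}
    - {"dx": 6.93, "dy": 0, "dz": 1.0, "wx": 0, "wy": 0, "wz": -22.2, "hand": 60}
    - {"dx": 6.93, "dy": 0, "dz": 1.0, "wx": 0, "wy": 0, "wz": -22.2, "hand": 60}
    - {"dx": 6.93, "dy": 0, "dz": 1.0, "wx": 0, "wy": 0, "wz": -22.2, "hand": 60}

```text
clock: 7.55
eef_pos: [0.3853, 0.0767, 0.1997]
tool_rot: [-0.219, 0.976, -0.0, -0.0]
ft_force: [0.3, 0.8, 0.3]
grip_width: 0.0602
grasp_force: 0.0
```

```bash
python3 - <<'E'
from h import *
w=snap('wrist','w3.png'); t=snap('top','t1.png')
o=bot.get_obs(); print(o['eef_pos'],o['ft_force'],o['ft_torque'],o['joint_pos'])
a=cv2.resize(cv2.imread('pics/w3.png'),(400,300)); b=cv2.imread('pics/t1.png')[120:360,360:600]
cv2.imwrite('pics/c1.png',np.hstack([a,cv2.resize(b,(300,300),interpolation=cv2.INTER_CUBIC)]))
cp=campose('wrist')
m=bot.outline_of('wrist','logger')[0]; print(m['score'],m['extent'])
hsv=cv2.cvtColor(w,cv2.COLOR_RGB2HSV)
og=cv2.moments(cv2.inRange(hsv,(8,150,80),(22,255,255))); print('head',og['m10']/og['m00'],og['m01']/og['m00'])
# tube: outline points in world plane z=.03, width profile
ys,xs=np.nonzero(m['region']); s=slice(None,None,37)
P=np.array([px2w('wrist',u,v,.022,cp)[:2] for u,v in zip(xs[s],ys[s])]); d=np.array([-.903,-.429])
L=(P-np.array([.4585,.1115]))@d; N=(P-np.array([.4585,.1115]))@np.array([.429,-.903])
for k in np.arange(-.08,.24,.015):
    q=N[(L>=k)&(L<k+.015)]
    if len(q): print(round(k,3),len(q),q.min().round(4),q.max().round(4),((q.min()+q.max())/2).round(4))
E
```

```text
[0.38526836 0.07680615 0.19972389] [-1.07955205  0.64106257 -0.58056464] [ 0.02604264 -0.00550317  0.0417929 ] [ 1.96964764e-01  5.49994361e-02 -3.30139325e-01  1.18566227e+00
 -2.51212363e-04 -2.46660432e-01]
0.82 [319.6, 201.1, 68.9, 375.6]
head 320.1385258755881 53.393099843178256
-0.08 15 -0.0194 0.0292 0.0049
-0.065 24 -0.0184 0.0305 0.006
-0.05 25 -0.0198 0.0311 0.0056
-0.035 27 -0.0196 0.0305 0.0055
-0.02 26 -0.0194 0.0271 0.0038
-0.005 23 -0.0184 0.0259 0.0038
0.01 15 -0.0082 0.0164 0.0041
0.025 15 -0.0088 0.0155 0.0033
0.04 17 -0.0095 0.0153 0.0029
0.055 17 -0.011 0.0167 0.0028
0.07 18 -0.0085 0.0157 0.0036
0.085 17 -0.0107 0.0147 0.002
0.1 20 -0.0067 0.0069 0.0001
0.115 20 0.0076 0.0135 0.0106
0.13 21 0.0074 0.0111 0.0093
0.145 22 -0.0084 0.0067 -0.0009
0.16 24 -0.0134 0.013 -0.0002
0.175 37 -0.0228 0.0224 -0.0002
0.19 44 -0.0237 0.0222 -0.0007
0.205 39 -0.022 0.0219 -0.0
```

View pics/c1.png

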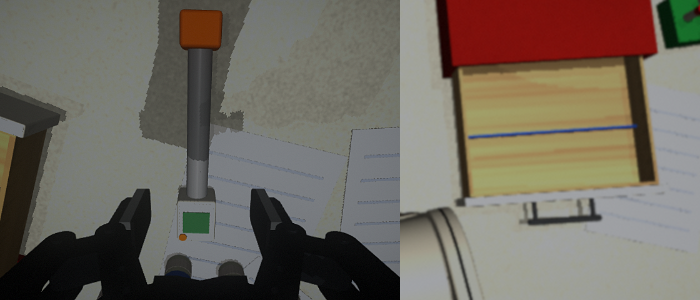

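The left half shows the logger along the image vertical, tube centred at column 199 of 400, with its head at (200,30). The right half shows the drawer wide open, with the blue rail from (470,136) to (637,127) and the lane clear.

```bash
python3 - <<'E'
from h import *
plan([.3857,.0736,.016],204.1)
f=lambda x,y:(360+(x-400)/300*240,120+y/300*240)
P=lambda x,y,z:px2w('top',*f(x,y),z)
hl,hr=P(527,221,.057),P(601,217,.057); print('handle',hl,hr,(hl+hr)/2)
rl,rr=P(470,136,.038),P(637,127,.038); print('rail',rl,rr, (rl+rr)/2)
pl,pr=P(459,197,.073),P(657,184,.073); print('panel in',pl,pr)
for i in (0,):
  h=np.array([.4123,-.2662,0]); l=h+.101*XD; print('lane',l,'rail pred',l+.052*XD+.159*YD,l+.052*XD-.159*YD,'roof',l+.18*XD)
E
```

```text
shift [ 0.019 -0.062  3.675] turn [-0.   -0.    0.27] rows 3.7
handle [ 0.41258498 -0.20179347  0.057     ] [ 0.41984936 -0.33186044  0.057     ] [ 0.41621717 -0.26682696  0.057     ]
rail [ 0.56310206 -0.11022064  0.038     ] [ 0.58143505 -0.41496074  0.038     ] [ 0.57226856 -0.26259069  0.038     ]
panel in [ 0.45334525 -0.08052992  0.073     ] [ 0.47699465 -0.42472614  0.073     ]
lane [ 0.51297467 -0.25809991  0.        ] rail pred [ 0.55205554 -0.09544172  0.        ] [ 0.5775588  -0.41241741  0.        ] roof [ 0.69239486 -0.2436641   0.        ]
```

drive_tool:
  rows:
    - {"dx": 0.02, "dy": -0.06, "dz": 1, "wx": 0, "wy": 0, "wz": 0.27, "hand": 60}
    - {"dx": 0.02, "dy": -0.06, "dz": 2, "wx": 0, "wy": 0, "wz": 0.27, "hand": 60}
    - {"dx": 0.02, "dy": -0.06, "dz": 3, "wx": 0, "wy": 0, "wz": 0.27, "hand": 60}
    - {"dx": 0.02, "dy": -0.06, "dz": 3.4, "wx": 0, "wy": 0, "wz": 0.27, "hand": 60}
    - {"dx": 0.02, "dy": -0.06, "dz": 3.68, "wx": 0, "wy": 0, "wz": 0.27, "hand": 60}
    - {"dx": 0.02, "dy": -0.06, "dz": 3.68, "wx": 0, "wy": 0, "wz": 0.27, "hand": 60}
    - {"dx": 0.02, "dy": -0.06, "dz": 3.68, "wx": 0, "wy": 0, "wz": 0.27, "hand": 20}
    - {"dx": 0.02, "dy": -0.06, "dz": 3.68, "wx": 0, "wy": 0, "wz": 0.27, "hand": 20}
    - {"dx": 0.02, "dy": -0.06, "dz": 3.68, "wx": 0, "wy": 0, "wz": 0.27, "hand": 20}
    - {"dx": 0.02, "dy": -0.06, "dz": 3.68, "wx": 0, "wy": 0, "wz": 0.27, "hand": 20}
    - {"dx": 0.02, "dy": -0.06, "dz": 3.68, "wx": 0, "wy": 0, "wz": 0.27, "hand": 20}
    - {"dx": 0.02, "dy": -0.06, "dz": 3.68, "wx": 0, "wy": 0, "wz": 0.27, "hand": 20}
    - {"dx": 0.02, "dy": -0.06, "dz": 3.68, "wx": 0, "wy": 0, "wz": 0.27, "hand": 20}

```text
clock: 9.0
eef_pos: [0.3867, 0.0742, 0.017]
tool_rot: [-0.209, 0.978, 0.0, 0.001]
ft_force: [-1.6, 0.7, 7.0]
grip_width: 0.026
grasp_force: 59.0
```

```bash
cat >> h.py <<'E'
def ft():
    o=bot.get_obs(); Rt=R.from_quat(o['tool_rot']).as_matrix(); print('pos',np.round(o['eef_pos'],4),'F',np.round(o['ft_force'],2),'T world',np.round(o['ft_torque'],3),'T tool',(Rt.T@o['ft_torque']).round(3),'w',round(o['grip_width'],4),'gf',round(o['grasp_force'],1),'clk',o['clock'])
E
python3 -c "
from h import *
ft()"
```

```text
pos [0.3867 0.0742 0.017 ] F [-1.59  0.73  7.01] T world [ 0.122  0.247 -0.135] T tool [-0.212  0.176  0.136] w 0.026 gf 59.0 clk 9.0
```

Small trial lift of 20 mm.

drive_tool:
  rows:
    - {"dx": 0, "dy": 0, "dz": -0.15, "wx": 0, "wy": 0, "wz": 0, "hand": 20}
    - {"dx": 0, "dy": 0, "dz": -0.3, "wx": 0, "wy": 0, "wz": 0, "hand": 20}
    - {"dx": 0, "dy": 0, "dz": -0.4, "wx": 0, "wy": 0, "wz": 0, "hand": 20}
    - {"dx": 0, "dy": 0, "dz": -0.4, "wx": 0, "wy": 0, "wz": 0, "hand": 20}
    - {"dx": 0, "dy": 0, "dz": -0.4, "wx": 0, "wy": 0, "wz": 0, "hand": 20}

```text
clock: 9.5
eef_pos: [0.3858, 0.0739, 0.0359]
tool_rot: [-0.21, 0.978, -0.0, 0.0]
ft_force: [0.0, 0.2, -6.2]
grip_width: 0.0263
grasp_force: 59.3
```

```bash
python3 -c "
from h import *
ft()
w=snap('wrist','w4.png'); s=snap('scene')
cv2.imwrite('pics/c2.png',np.hstack([cv2.resize(w,(400,300)),cv2.resize(s[100:300,180:450],(400,300))])[:,:,::-1])"
```

```text
pos [0.3858 0.0739 0.0359] F [ 0.04  0.18 -6.19] T world [ 0.131 -0.236 -0.031] T tool [-0.023 -0.269  0.031] w 0.0263 gf 59.3 clk 9.5
```

View pics/c2.png

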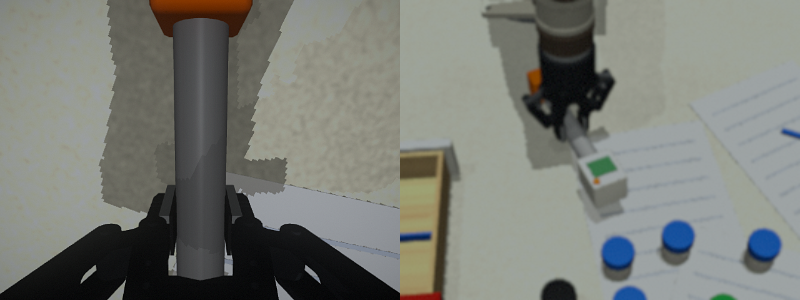

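The head side is heavier: the moment is −0.27 N·m at 6.2 N, so the balance point lies about 45–55 mm towards the head. I'll lower the logger, shift the grip 48 mm that way and lift again.

drive_tool:
  rows:
    - {"dx": 0, "dy": 0, "dz": 0.2, "wx": 0, "wy": 0, "wz": 0, "hand": 20}
    - {"dx": 0, "dy": 0, "dz": 0.36, "wx": 0, "wy": 0, "wz": 0, "hand": 20}
    - {"dx": 0, "dy": 0, "dz": 0.38, "wx": 0, "wy": 0, "wz": 0, "hand": 20}
    - {"dx": 0, "dy": 0, "dz": 0.38, "wx": 0, "wy": 0, "wz": 0, "hand": 40}
    - {"dx": 0, "dy": 0, "dz": 0.38, "wx": 0, "wy": 0, "wz": 0, "hand": 40}
    - {"dx": 0, "dy": 0, "dz": 0.38, "wx": 0, "wy": 0, "wz": 0, "hand": 40}
    - {"dx": 0.5, "dy": 0, "dz": 0.38, "wx": 0, "wy": 0, "wz": 0, "hand": 40}
    - {"dx": 0.96, "dy": 0, "dz": 0.38, "wx": 0, "wy": 0, "wz": 0, "hand": 40}
    - {"dx": 0.96, "dy": 0, "dz": 0.38, "wx": 0, "wy": 0, "wz": 0, "hand": 40}
    - {"dx": 0.96, "dy": 0, "dz": 0.38, "wx": 0, "wy": 0, "wz": 0, "hand": 20}
    - {"dx": 0.96, "dy": 0, "dz": 0.38, "wx": 0, "wy": 0, "wz": 0, "hand": 20}
    - {"dx": 0.96, "dy": 0, "dz": 0.38, "wx": 0, "wy": 0, "wz": 0, "hand": 20}
    - {"dx": 0.96, "dy": 0, "dz": 0.38, "wx": 0, "wy": 0, "wz": 0, "hand": 20}
    - {"dx": 0.96, "dy": 0, "dz": 0.38, "wx": 0, "wy": 0, "wz": 0, "hand": 20}
    - {"dx": 0.96, "dy": 0, "dz": 0.2, "wx": 0, "wy": 0, "wz": 0, "hand": 20}
    - {"dx": 0.96, "dy": 0, "dz": 0, "wx": 0, "wy": 0, "wz": 0, "hand": 20}
    - {"dx": 0.96, "dy": 0, "dz": -0.2, "wx": 0, "wy": 0, "wz": 0, "hand": 20}
    - {"dx": 0.96, "dy": 0, "dz": -0.2, "wx": 0, "wy": 0, "wz": 0, "hand": 20}
    - {"dx": 0.96, "dy": 0, "dz": -0.2, "wx": 0, "wy": 0, "wz": 0, "hand": 20}
    - {"dx": 0.96, "dy": 0, "dz": -0.2, "wx": 0, "wy": 0, "wz": 0, "hand": 20}

```text
clock: 11.6
eef_pos: [0.3413, 0.0541, 0.0453]
tool_rot: [-0.21, 0.978, 0.0, -0.001]
ft_force: [-0.2, -0.5, -8.2]
grip_width: 0.0263
grasp_force: 60.6
```

```bash
python3 -c "
from h import *
ft()
s=snap('scene','s2.png'); w=snap('wrist','w5.png'); ft()
for t in 'scene','wrist': print([d['extent'] for d in bot.look_for(t,'logger')])"
```

```text
pos [0.3413 0.0541 0.0453] F [-0.15 -0.52 -8.17] T world [-0.031  0.09  -0.018] T tool [-0.009  0.095  0.018] w 0.0263 gf 60.6 clk 11.6
pos [0.3412 0.0541 0.0453] F [-0.08  0.15 -7.31] T world [-0.051  0.095  0.004] T tool [ 0.007  0.108 -0.004] w 0.0262 gf 60.6 clk 11.7
[[300.4, 193.8, 69.1, 90.4]]
[[321.1, 266.1, 175.8, 366.2]]
```

Now it's slightly past: +0.10 N·m at 7.8 N, which is 13 mm too far. I'll shift back 13 mm.

drive_tool:
  rows:
    - {"dx": 0, "dy": 0, "dz": 0.2, "wx": 0, "wy": 0, "wz": 0, "hand": 20}
    - {"dx": 0, "dy": 0, "dz": 0.4, "wx": 0, "wy": 0, "wz": 0, "hand": 20}
    - {"dx": 0, "dy": 0, "dz": 0.55, "wx": 0, "wy": 0, "wz": 0, "hand": 20}
    - {"dx": 0, "dy": 0, "dz": 0.57, "wx": 0, "wy": 0, "wz": 0, "hand": 20}
    - {"dx": 0, "dy": 0, "dz": 0.57, "wx": 0, "wy": 0, "wz": 0, "hand": 40}
    - {"dx": 0, "dy": 0, "dz": 0.57, "wx": 0, "wy": 0, "wz": 0, "hand": 40}
    - {"dx": 0, "dy": 0, "dz": 0.57, "wx": 0, "wy": 0, "wz": 0, "hand": 40}
    - {"dx": -0.26, "dy": 0, "dz": 0.57, "wx": 0, "wy": 0, "wz": 0, "hand": 40}
    - {"dx": -0.26, "dy": 0, "dz": 0.57, "wx": 0, "wy": 0, "wz": 0, "hand": 40}
    - {"dx": -0.26, "dy": 0, "dz": 0.57, "wx": 0, "wy": 0, "wz": 0, "hand": 20}
    - {"dx": -0.26, "dy": 0, "dz": 0.57, "wx": 0, "wy": 0, "wz": 0, "hand": 20}
    - {"dx": -0.26, "dy": 0, "dz": 0.57, "wx": 0, "wy": 0, "wz": 0, "hand": 20}
    - {"dx": -0.26, "dy": 0, "dz": 0.57, "wx": 0, "wy": 0, "wz": 0, "hand": 20}
    - {"dx": -0.26, "dy": 0, "dz": 0.57, "wx": 0, "wy": 0, "wz": 0, "hand": 20}
    - {"dx": -0.26, "dy": 0, "dz": 0.4, "wx": 0, "wy": 0, "wz": 0, "hand": 20}
    - {"dx": -0.26, "dy": 0, "dz": 0.1, "wx": 0, "wy": 0, "wz": 0, "hand": 20}
    - {"dx": -0.26, "dy": 0, "dz": -0.2, "wx": 0, "wy": 0, "wz": 0, "hand": 20}
    - {"dx": -0.26, "dy": 0, "dz": -0.5, "wx": 0, "wy": 0, "wz": 0, "hand": 20}
    - {"dx": -0.26, "dy": 0, "dz": -0.5, "wx": 0, "wy": 0, "wz": 0, "hand": 20}
    - {"dx": -0.26, "dy": 0, "dz": -0.5, "wx": 0, "wy": 0, "wz": 0, "hand": 20}

```text
clock: 13.8
eef_pos: [0.3523, 0.0591, 0.0701]
tool_rot: [-0.209, 0.978, -0.0, -0.001]
ft_force: [-0.9, 0.1, -8.4]
grip_width: 0.026
grasp_force: 60.6
```

```bash
python3 -c "
from h import *
ft()
s=snap('scene'); w=snap('wrist','w6.png'); ft()
cv2.imwrite('pics/c3.png',np.hstack([cv2.resize(w,(400,300)),cv2.resize(s[100:300,180:450],(400,300))])[:,:,::-1])"
```

```text
pos [0.3523 0.0591 0.0701] F [-0.88  0.13 -8.43] T world [-0.029 -0.021 -0.035] T tool [ 0.035 -0.008  0.035] w 0.026 gf 60.6 clk 13.8
pos [0.352  0.0591 0.0696] F [-0.2  -0.22 -7.23] T world [0.002 0.015 0.024] T tool [-0.008  0.013 -0.024] w 0.0262 gf 60.6 clk 13.9
```

View pics/c3.png

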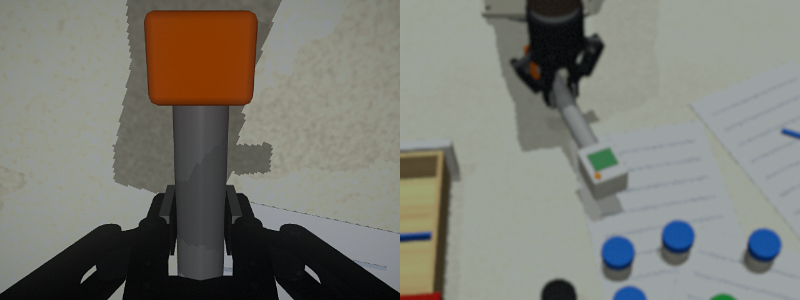

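The logger hangs clear and looks level, with moment near 0; the head's near top edge is at (320,168) and the far one at (320,16) in full wrist pixels. Next I'll work out where the grip sits along the tube and the lane target.

```bash
python3 - <<'E'
from h import *
o=bot.get_obs(); cp=campose('wrist'); Rt=R.from_quat(o['tool_rot']).as_matrix(); e=np.array(o['eef_pos'])
for v in (168,16):
    p=px2w('wrist',320,v,e[2]+.027,cp); print('tool',(Rt.T@(p-e)).round(4))
# refine drawer from t1 (top view): rail blue pixels
t=cv2.cvtColor(snap('top','t2.png'),cv2.COLOR_RGB2HSV); m=cv2.inRange(t,(100,80,40),(125,255,255)); m[:,:390]=0;m[:190]=0;m[260:]=0
ys,xs=np.nonzero(m); print(len(xs),xs.min(),xs.max(),ys.min(),ys.max())
vx,vy,x0,y0=cv2.fitLine(np.stack([xs,ys],1).astype(np.float32),cv2.DIST_L2,0,.01,.01).ravel()
A=[px2w('top',x,y0+(x-x0)*vy/vx,.038) for x in (xs.min(),xs.max())]; print('rail',A,(A[0]+A[1])/2, np.degrees(np.arctan2(*(A[1]-A[0])[:2])))
l=np.array([.5132,-.2590,0]); print('pred rail',l+.052*XD)
E
```

```text
tool [ 0.0622  0.     -0.0268]
tool [ 0.0964 -0.     -0.0267]
257 415 549 219 230
rail [array([ 0.56204151, -0.10793992,  0.038     ]), array([ 0.5839131 , -0.41372587,  0.038     ])] [ 0.57297731 -0.26083289  0.038     ] 175.90883983052362
pred rail [ 0.5650325  -0.25482966  0.        ]
```

```bash
python3 -c "
from h import *
plan([.518,-.299,.17],274.6)"
```

```text
shift [-0.085 -7.892 -2.011] turn [  0.03  -0.03 -14.08] rows 8.2
```

drive_tool:
  rows:
    - {"dx": 0, "dy": 0, "dz": -0.5, "wx": 0, "wy": 0, "wz": 0, "hand": 20}
    - {"dx": 0, "dy": 0, "dz": -1.1, "wx": 0, "wy": 0, "wz": 0, "hand": 20}
    - {"dx": 0, "dy": -0.3, "dz": -1.6, "wx": 0, "wy": 0, "wz": -0.5, "hand": 20}
    - {"dx": 0, "dy": -0.8, "dz": -2, "wx": 0, "wy": 0, "wz": -1.4, "hand": 20}
    - {"dx": 0, "dy": -1.4, "dz": -2, "wx": 0, "wy": 0, "wz": -2.5, "hand": 20}
    - {"dx": 0, "dy": -2.1, "dz": -2, "wx": 0, "wy": 0, "wz": -3.7, "hand": 20}
    - {"dx": 0, "dy": -2.8, "dz": -2, "wx": 0, "wy": 0, "wz": -5, "hand": 20}
    - {"dx": 0, "dy": -3.5, "dz": -2, "wx": 0, "wy": 0, "wz": -6.2, "hand": 20}
    - {"dx": 0, "dy": -4.2, "dz": -2, "wx": 0, "wy": 0, "wz": -7.5, "hand": 20}
    - {"dx": 0, "dy": -4.9, "dz": -2, "wx": 0, "wy": 0, "wz": -8.7, "hand": 20}
    - {"dx": -0.05, "dy": -5.6, "dz": -2, "wx": 0, "wy": 0, "wz": -10, "hand": 20}
    - {"dx": -0.08, "dy": -6.3, "dz": -2, "wx": 0, "wy": 0, "wz": -11.2, "hand": 20}
    - {"dx": -0.08, "dy": -6.9, "dz": -2, "wx": 0, "wy": 0, "wz": -12.3, "hand": 20}
    - {"dx": -0.08, "dy": -7.4, "dz": -2, "wx": 0, "wy": 0, "wz": -13.2, "hand": 20}
    - {"dx": -0.08, "dy": -7.75, "dz": -2, "wx": 0, "wy": 0, "wz": -13.8, "hand": 20}
    - {"dx": -0.08, "dy": -7.89, "dz": -2, "wx": 0, "wy": 0, "wz": -14.08, "hand": 20}
    - {"dx": -0.08, "dy": -7.89, "dz": -2, "wx": 0, "wy": 0, "wz": -14.08, "hand": 20}
    - {"dx": -0.08, "dy": -7.89, "dz": -2, "wx": 0, "wy": 0, "wz": -14.08, "hand": 20}

```text
clock: 15.75
eef_pos: [0.5179, -0.2981, 0.1689]
tool_rot: [0.735, -0.678, -0.002, 0.0]
ft_force: [0.1, 0.8, -7.1]
grip_width: 0.0259
grasp_force: 61.3
```

```bash
python3 - <<'E'
from h import *
ft(); w=snap('wrist','w7.png')
o=bot.get_obs(); cp=campose('wrist')
hsv=cv2.cvtColor(w,cv2.COLOR_RGB2HSV)
for nm,lo,hi in (('blue',(100,80,40),(125,255,255)),('red',(0,180,50),(6,255,255))):
    m=cv2.inRange(hsv,lo,hi); n,_,st,ce=cv2.connectedComponentsWithStats(m)
    for i in range(1,n):
        if st[i,4]>40: print(nm,st[i],ce[i].round(1),px2w('wrist',*ce[i],.036 if nm=='blue' else .095,cp).round(4))
E
```

```text
pos [ 0.5179 -0.2981  0.1689] F [ 0.13  0.78 -7.14] T world [-0.017 -0.044  0.045] T tool [ 0.042  0.02  -0.045] w 0.0259 gf 61.3 clk 15.75
blue [ 216   27   25  315 2062] [228.5 174.8] [ 0.5798 -0.3293  0.036 ]
red [   0  323   31  147 2339] [  9.9 412.9] [ 0.694  -0.1866  0.095 ]
```

View pics/w7.png

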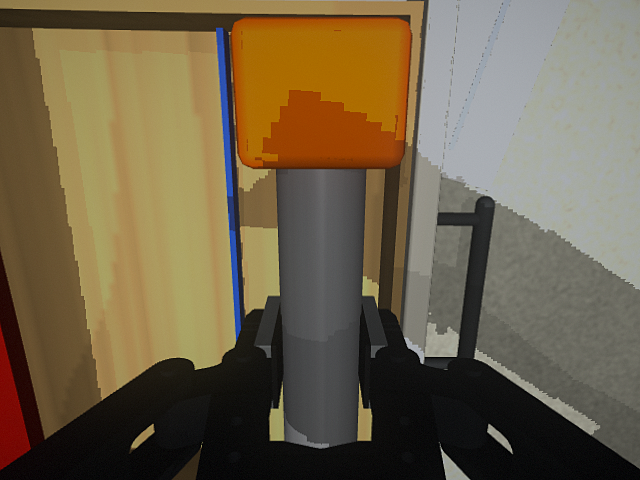

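The wrist view shows the logger level over the lane. The rail runs at columns 218–242 on the left and the panel's inner edge is near column 405. The rail fit puts the lane centre at (0.5213, −0.259), so I shift 6.5 mm inwards, hold for 0.5 s and lower.

drive_tool:
  rows:
    - {"dx": 0, "dy": -0.13, "dz": 0, "wx": 0, "wy": 0, "wz": 0, "hand": 20}
    - {"dx": 0, "dy": -0.13, "dz": 0, "wx": 0, "wy": 0, "wz": 0, "hand": 20}
    - {"dx": 0, "dy": -0.13, "dz": 0, "wx": 0, "wy": 0, "wz": 0, "hand": 20}
    - {"dx": 0, "dy": -0.13, "dz": 0, "wx": 0, "wy": 0, "wz": 0, "hand": 20}
    - {"dx": 0, "dy": -0.13, "dz": 0, "wx": 0, "wy": 0, "wz": 0, "hand": 20}
    - {"dx": 0, "dy": -0.13, "dz": 0.4, "wx": 0, "wy": 0, "wz": 0, "hand": 20}
    - {"dx": 0, "dy": -0.13, "dz": 0.9, "wx": 0, "wy": 0, "wz": 0, "hand": 20}
    - {"dx": 0, "dy": -0.13, "dz": 1.4, "wx": 0, "wy": 0, "wz": 0, "hand": 20}
    - {"dx": 0, "dy": -0.13, "dz": 1.9, "wx": 0, "wy": 0, "wz": 0, "hand": 20}
    - {"dx": 0, "dy": -0.13, "dz": 2.3, "wx": 0, "wy": 0, "wz": 0, "hand": 20}
    - {"dx": 0, "dy": -0.13, "dz": 2.5, "wx": 0, "wy": 0, "wz": 0, "hand": 20}
    - {"dx": 0, "dy": -0.13, "dz": 2.56, "wx": 0, "wy": 0, "wz": 0, "hand": 20}
    - {"dx": 0, "dy": -0.13, "dz": 2.56, "wx": 0, "wy": 0, "wz": 0, "hand": 20}

```text
clock: 17.1
eef_pos: [0.5257, -0.2984, 0.0431]
tool_rot: [0.735, -0.678, 0.0, -0.0]
ft_force: [0.1, -0.2, -6.6]
grip_width: 0.0258
grasp_force: 61.3
```

```bash
python3 -c "
from h import *
ft()"
```

```text
pos [ 0.5257 -0.2984  0.0431] F [ 0.14 -0.25 -6.65] T world [ 0.009 -0.061  0.027] T tool [ 0.062 -0.004 -0.027] w 0.0258 gf 61.3 clk 17.1
```

drive_tool:
  rows:
    - {"dx": 0, "dy": 0, "dz": 0.04, "wx": 0, "wy": 0, "wz": 0, "hand": 20}
    - {"dx": 0, "dy": 0, "dz": 0.08, "wx": 0, "wy": 0, "wz": 0, "hand": 20}
    - {"dx": 0, "dy": 0, "dz": 0.08, "wx": 0, "wy": 0, "wz": 0, "hand": 20}
    - {"dx": 0, "dy": 0, "dz": 0.08, "wx": 0, "wy": 0, "wz": 0, "hand": 40}
    - {"dx": 0, "dy": 0, "dz": 0.08, "wx": 0, "wy": 0, "wz": 0, "hand": 40}
    - {"dx": 0, "dy": 0, "dz": 0.08, "wx": 0, "wy": 0, "wz": 0, "hand": 40}
    - {"dx": 0, "dy": 0, "dz": -0.4, "wx": 0, "wy": 0, "wz": 0, "hand": 40}
    - {"dx": 0, "dy": 0, "dz": -1.2, "wx": 0, "wy": 0, "wz": 0, "hand": 40}
    - {"dx": 0, "dy": 0, "dz": -2.2, "wx": 0, "wy": 0, "wz": 0, "hand": 70}
    - {"dx": 0, "dy": 0, "dz": -3.2, "wx": 0, "wy": 0, "wz": 0, "hand": 70}

```text
clock: 18.1
eef_pos: [0.5251, -0.298, 0.2048]
tool_rot: [0.735, -0.678, 0.0, -0.0]
ft_force: [0.8, -0.4, -0.1]
grip_width: 0.0677
grasp_force: 0.0
```

```bash
python3 - <<'E'
from h import *
np.set_printoptions(precision=4,suppress=True)
ft(); t=snap('top','t3.png')
hsv=cv2.cvtColor(t,cv2.COLOR_RGB2HSV)
for nm,lo,hi,z in (('blue',(105,150,60),(125,255,255),.05),('orange',(8,150,100),(20,255,255),.066)):
    n,_,st,ce=cv2.connectedComponentsWithStats(cv2.inRange(hsv,lo,hi))
    for i in range(1,n):
        if 100<st[i,4]<600 and ce[i][1]>100: print(nm,ce[i],st[i,4],px2w('top',*ce[i],z)[:2])
p=px2w('top',304.9,213.2,.05); plan([.595,.1395,.16],180)
E
```

```text
pos [ 0.5251 -0.298   0.2048] F [ 0.81 -0.38 -0.14] T world [-0.049 -0.11  -0.013] T tool [0.105 0.057 0.013] w 0.0677 gf 0.0 clk 18.1
blue [299.2894 181.7582] 273 [0.6659 0.1525]
blue [220.9296 203.1514] 284 [0.6161 0.3254]
blue [304.8782 213.1513] 271 [0.595  0.1395]
blue [269.3659 223.721 ] 276 [0.5709 0.2176]
blue [163.7421 308.805 ] 159 [0.3849 0.441 ]
orange [540.5227 241.9026] 308 [ 0.5323 -0.3767]
shift [-8.671 -2.005  1.056] turn [-0.21  0.05 18.92] rows 11.0
```

One tub was knocked from (0.584, 0.329) to (0.616, 0.325). The rest are unchanged, and the logger's head lies in the lane. Next is the tubs.

```bash
python3 -c "
from h import *
plan([.5709,.2176,.12],274.6)"
```

```text
shift [-10.274  -1.638   1.837] turn [-0.16 -0.11 -0.  ] rows 10.6
```

drive_tool:
  rows:
    - {"dx": -10.27, "dy": -1.64, "dz": 1, "wx": 0, "wy": 0, "wz": 0, "hand": 62}
    - {"dx": -10.27, "dy": -1.64, "dz": 1, "wx": 0, "wy": 0, "wz": 0, "hand": 62}
    - {"dx": -10.27, "dy": -1.64, "dz": 1, "wx": 0, "wy": 0, "wz": 0, "hand": 62}
    - {"dx": -10.27, "dy": -1.64, "dz": 1, "wx": 0, "wy": 0, "wz": 0, "hand": 62}
    - {"dx": -10.27, "dy": -1.64, "dz": 1, "wx": 0, "wy": 0, "wz": 0, "hand": 62}
    - {"dx": -10.27, "dy": -1.64, "dz": 1, "wx": 0, "wy": 0, "wz": 0, "hand": 62}
    - {"dx": -10.27, "dy": -1.64, "dz": 1, "wx": 0, "wy": 0, "wz": 0, "hand": 62}
    - {"dx": -10.27, "dy": -1.64, "dz": 1, "wx": 0, "wy": 0, "wz": 0, "hand": 62}
    - {"dx": -10.27, "dy": -1.64, "dz": 1, "wx": 0, "wy": 0, "wz": 0, "hand": 62}
    - {"dx": -10.27, "dy": -1.64, "dz": 1, "wx": 0, "wy": 0, "wz": 0, "hand": 62}
    - {"dx": -10.27, "dy": -1.64, "dz": 1, "wx": 0, "wy": 0, "wz": 0, "hand": 62}
    - {"dx": -10.27, "dy": -1.64, "dz": 1, "wx": 0, "wy": 0, "wz": 0, "hand": 62}
    - {"dx": -10.27, "dy": -1.64, "dz": 1, "wx": 0, "wy": 0, "wz": 0, "hand": 62}
    - {"dx": -10.27, "dy": -1.64, "dz": 1, "wx": 0, "wy": 0, "wz": 0, "hand": 62}

```text
clock: 19.55
eef_pos: [0.5662, 0.2191, 0.1531]
tool_rot: [0.734, -0.679, 0.0, -0.0]
ft_force: [1.3, -0.6, -0.4]
grip_width: 0.0619
grasp_force: 0.0
```

```bash
cat > caps.py <<'E'
from h import *
ft(); cp=campose('wrist'); w=snap('wrist','wc.png')
hsv=cv2.cvtColor(w,cv2.COLOR_RGB2HSV); n,_,st,ce=cv2.connectedComponentsWithStats(cv2.inRange(hsv,(105,150,50),(125,255,255)))
for i in range(1,n):
    if st[i,4]>600:
        x,y,a,b=st[i,:4]; print('cap',st[i],px2w('wrist',x+a/2,y+a/2,.05,cp).round(4))
E
python3 caps.py; python3 -c "
from h import *
plan([.5709,.2176,.029],274.6)"
```

```text
pos [0.5662 0.2191 0.1531] F [ 1.27 -0.64 -0.37] T world [-0.037 -0.026  0.005] T tool [ 0.023  0.039 -0.005] w 0.0619 gf 0.0 clk 19.55
cap [ 237   56   80   85 5212] [0.5963 0.1377 0.05  ]
cap [ 104   71   81   84 5156] [0.6676 0.1516 0.05  ]
cap [ 275  206   71   68 3781] [0.5724 0.2184 0.05  ]
cap [ 219  360   46   55 1693] [0.6109 0.3215 0.05  ]
shift [ 0.032 -0.089  2.484] turn [-0.   -0.   -0.02] rows 2.5
```

drive_tool:
  rows:
    - {"dx": 0.03, "dy": -0.1, "dz": 0.9, "wx": 0, "wy": 0, "wz": 0, "hand": 62}
    - {"dx": 0.03, "dy": -0.1, "dz": 1.8, "wx": 0, "wy": 0, "wz": 0, "hand": 62}
    - {"dx": 0.03, "dy": -0.1, "dz": 2.3, "wx": 0, "wy": 0, "wz": 0, "hand": 62}
    - {"dx": 0.03, "dy": -0.1, "dz": 2.48, "wx": 0, "wy": 0, "wz": 0, "hand": 62}
    - {"dx": 0.03, "dy": -0.1, "dz": 2.48, "wx": 0, "wy": 0, "wz": 0, "hand": 62}
    - {"dx": 0.03, "dy": -0.1, "dz": 2.48, "wx": 0, "wy": 0, "wz": 0, "hand": 36}
    - {"dx": 0.03, "dy": -0.1, "dz": 2.48, "wx": 0, "wy": 0, "wz": 0, "hand": 36}
    - {"dx": 0.03, "dy": -0.1, "dz": 2.48, "wx": 0, "wy": 0, "wz": 0, "hand": 36}
    - {"dx": 0.03, "dy": -0.1, "dz": 2.48, "wx": 0, "wy": 0, "wz": 0, "hand": 36}
    - {"dx": 0.03, "dy": -0.1, "dz": 2.48, "wx": 0, "wy": 0, "wz": 0, "hand": 36}
    - {"dx": 0.03, "dy": -0.1, "dz": 1.8, "wx": 0, "wy": 0, "wz": 0, "hand": 36}
    - {"dx": 0.03, "dy": -0.1, "dz": 0.9, "wx": 0, "wy": 0, "wz": 0, "hand": 36}
    - {"dx": 0.03, "dy": -0.1, "dz": 0, "wx": 0, "wy": 0, "wz": 0, "hand": 36}
    - {"dx": 0.03, "dy": -0.1, "dz": 0, "wx": 0, "wy": 0, "wz": 0, "hand": 36}

```text
clock: 21.0
eef_pos: [0.5755, 0.221, 0.1613]
tool_rot: [0.735, -0.678, 0.003, -0.007]
ft_force: [0.8, -0.9, -0.8]
grip_width: 0.0424
grasp_force: 61.0
```

```bash
python3 -c "
from h import *
ft()
for y in (-.06,0,.06,.12):
  print((np.array([.5213,-.259,0])+.108*XD+y*YD).round(4))
plan([.6338,-.3101,.052],274.6)"
```

```text
pos [0.5755 0.221  0.1613] F [ 0.79 -0.92 -0.78] T world [ 0.016 -0.099 -0.028] T tool [ 0.1   -0.007  0.028] w 0.0424 gf 61.0 clk 21.0
[ 0.6338 -0.3101  0.    ]
[ 0.629  -0.2503  0.    ]
[ 0.6241 -0.1905  0.    ]
[ 0.6193 -0.1307  0.    ]
shift [10.69  -0.278  2.144] turn [-0.17  0.05  0.  ] rows 10.9
```

drive_tool:
  rows:
    - {"dx": 10.62, "dy": -0.41, "dz": 0, "wx": 0, "wy": 0, "wz": 0, "hand": 36}
    - {"dx": 10.62, "dy": -0.41, "dz": 0, "wx": 0, "wy": 0, "wz": 0, "hand": 36}
    - {"dx": 10.62, "dy": -0.41, "dz": 0, "wx": 0, "wy": 0, "wz": 0, "hand": 36}
    - {"dx": 10.62, "dy": -0.41, "dz": 0, "wx": 0, "wy": 0, "wz": 0, "hand": 36}
    - {"dx": 10.62, "dy": -0.41, "dz": 0, "wx": 0, "wy": 0, "wz": 0, "hand": 36}
    - {"dx": 10.62, "dy": -0.41, "dz": 0, "wx": 0, "wy": 0, "wz": 0, "hand": 36}
    - {"dx": 10.62, "dy": -0.41, "dz": 0, "wx": 0, "wy": 0, "wz": 0, "hand": 36}
    - {"dx": 10.62, "dy": -0.41, "dz": 0, "wx": 0, "wy": 0, "wz": 0, "hand": 36}
    - {"dx": 10.62, "dy": -0.41, "dz": 0, "wx": 0, "wy": 0, "wz": 0, "hand": 36}
    - {"dx": 10.62, "dy": -0.41, "dz": 0, "wx": 0, "wy": 0, "wz": 0, "hand": 36}
    - {"dx": 10.62, "dy": -0.41, "dz": 0, "wx": 0, "wy": 0, "wz": 0, "hand": 36}
    - {"dx": 10.62, "dy": -0.41, "dz": 0, "wx": 0, "wy": 0, "wz": 0, "hand": 36}
    - {"dx": 10.62, "dy": -0.41, "dz": 0, "wx": 0, "wy": 0, "wz": 0, "hand": 36}
    - {"dx": 10.62, "dy": -0.41, "dz": 0, "wx": 0, "wy": 0, "wz": 0, "hand": 36}
    - {"dx": 10.62, "dy": -0.41, "dz": 0, "wx": 0, "wy": 0, "wz": 0, "hand": 36}

```text
clock: 22.5
eef_pos: [0.6343, -0.3068, 0.153]
tool_rot: [0.736, -0.677, -0.0, -0.0]
ft_force: [0.2, -0.0, -0.9]
grip_width: 0.0425
grasp_force: 61.1
```

```bash
python3 -c "
from h import *
ft(); snap('wrist','w8.png')
plan([.6338,-.3101,.052],274.6)"
```

```text
pos [ 0.6343 -0.3068  0.153 ] F [ 0.22 -0.02 -0.93] T world [ 0.057 -0.005  0.005] T tool [ 0.01  -0.056 -0.005] w 0.0425 gf 61.1 clk 22.5
shift [0.065 0.017 2.023] turn [-0.    0.    0.02] rows 2.0
```

View pics/w8.png

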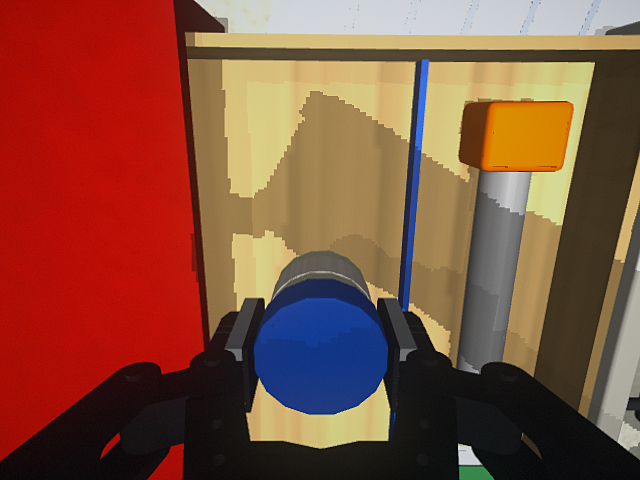

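The tub hangs upright between the pads at (320,345). The rail is at columns 403–425 and the logger lies straight in the lane, with its head at (525,135). I'll set the tub down.

drive_tool:
  rows:
    - {"dx": 0.06, "dy": 0, "dz": 0.8, "wx": 0, "wy": 0, "wz": 0, "hand": 36}
    - {"dx": 0.06, "dy": 0, "dz": 1.5, "wx": 0, "wy": 0, "wz": 0, "hand": 36}
    - {"dx": 0.06, "dy": 0, "dz": 1.9, "wx": 0, "wy": 0, "wz": 0, "hand": 36}
    - {"dx": 0.06, "dy": 0, "dz": 2.03, "wx": 0, "wy": 0, "wz": 0, "hand": 36}
    - {"dx": 0.06, "dy": 0, "dz": 2.03, "wx": 0, "wy": 0, "wz": 0, "hand": 36}
    - {"dx": 0.06, "dy": 0, "dz": 2.03, "wx": 0, "wy": 0, "wz": 0, "hand": 58}
    - {"dx": 0.06, "dy": 0, "dz": 2.03, "wx": 0, "wy": 0, "wz": 0, "hand": 58}
    - {"dx": 0.06, "dy": 0, "dz": 2.03, "wx": 0, "wy": 0, "wz": 0, "hand": 58}
    - {"dx": 0.06, "dy": 0, "dz": 1.5, "wx": 0, "wy": 0, "wz": 0, "hand": 58}
    - {"dx": 0.06, "dy": 0, "dz": 0.7, "wx": 0, "wy": 0, "wz": 0, "hand": 58}
    - {"dx": 0, "dy": 0, "dz": 0, "wx": 0, "wy": 0, "wz": 0, "hand": 60}
    - {"dx": 0, "dy": 0, "dz": 0, "wx": 0, "wy": 0, "wz": 0, "hand": 60}
    - {"dx": 0, "dy": 0, "dz": 0, "wx": 0, "wy": 0, "wz": 0, "hand": 60}

```text
clock: 23.85
eef_pos: [0.6349, -0.3089, 0.1545]
tool_rot: [0.735, -0.678, 0.002, -0.0]
ft_force: [-0.3, -0.4, -0.7]
grip_width: 0.06
grasp_force: 0.0
```

```bash
python3 -c "
from h import *
ft()
plan([.596,.1385,.153],225)"
```

```text
pos [ 0.6349 -0.3089  0.1545] F [-0.31 -0.41 -0.69] T world [-0.061 -0.008  0.004] T tool [ 0.004  0.062 -0.004] w 0.06 gf 0.0 clk 23.85
shift [-8.982  0.058  0.013] turn [-0.04 -0.    9.92] rows 9.0
```

drive_tool:
  rows:
    - {"dx": -8.98, "dy": 0.05, "dz": 0, "wx": 0, "wy": 0, "wz": 9.92, "hand": 61}
    - {"dx": -8.98, "dy": 0.05, "dz": 0, "wx": 0, "wy": 0, "wz": 9.92, "hand": 61}
    - {"dx": -8.98, "dy": 0.05, "dz": 0, "wx": 0, "wy": 0, "wz": 9.92, "hand": 61}
    - {"dx": -8.98, "dy": 0.05, "dz": 0, "wx": 0, "wy": 0, "wz": 9.92, "hand": 61}
    - {"dx": -8.98, "dy": 0.05, "dz": 0, "wx": 0, "wy": 0, "wz": 9.92, "hand": 61}
    - {"dx": -8.98, "dy": 0.05, "dz": 0, "wx": 0, "wy": 0, "wz": 9.92, "hand": 61}
    - {"dx": -8.98, "dy": 0.05, "dz": 0, "wx": 0, "wy": 0, "wz": 9.92, "hand": 61}
    - {"dx": -8.98, "dy": 0.05, "dz": 0, "wx": 0, "wy": 0, "wz": 9.92, "hand": 61}
    - {"dx": -8.98, "dy": 0.05, "dz": 0, "wx": 0, "wy": 0, "wz": 9.92, "hand": 61}
    - {"dx": -8.98, "dy": 0.05, "dz": 0, "wx": 0, "wy": 0, "wz": 9.92, "hand": 61}
    - {"dx": -8.98, "dy": 0.05, "dz": 0, "wx": 0, "wy": 0, "wz": 9.92, "hand": 61}
    - {"dx": -8.98, "dy": 0.05, "dz": 0, "wx": 0, "wy": 0, "wz": 9.92, "hand": 61}
    - {"dx": -8.98, "dy": 0.05, "dz": 0, "wx": 0, "wy": 0, "wz": 9.92, "hand": 61}
    - {"dx": -8.98, "dy": 0.05, "dz": 0, "wx": 0, "wy": 0, "wz": 9.92, "hand": 61}

```text
clock: 25.25
eef_pos: [0.5958, 0.1371, 0.1526]
tool_rot: [-0.381, 0.924, -0.0, -0.0]
ft_force: [-0.0, 0.6, 0.4]
grip_width: 0.0608
grasp_force: 0.0
```

```bash
python3 caps.py; python3 -c "
from h import *
plan([.596,.1385,.029],225)"
```

```text
pos [0.5958 0.1371 0.1526] F [-0.04  0.56  0.37] T world [-0.028 -0.006 -0.017] T tool [0.024 0.016 0.017] w 0.0608 gf 0.0 clk 25.25
cap [ 287  212   71   68 3752] [0.5966 0.1398 0.05  ]
cap [ 238  304   54   60 2633] [0.6626 0.1536 0.05  ]
shift [-0.02   0.015  2.474] turn [ 0.   -0.   -0.03] rows 2.5
```

drive_tool:
  rows:
    - {"dx": -0.02, "dy": 0, "dz": 0.9, "wx": 0, "wy": 0, "wz": 0, "hand": 61}
    - {"dx": -0.02, "dy": 0, "dz": 1.8, "wx": 0, "wy": 0, "wz": 0, "hand": 61}
    - {"dx": -0.02, "dy": 0, "dz": 2.3, "wx": 0, "wy": 0, "wz": 0, "hand": 61}
    - {"dx": -0.02, "dy": 0, "dz": 2.48, "wx": 0, "wy": 0, "wz": 0, "hand": 61}
    - {"dx": -0.02, "dy": 0, "dz": 2.48, "wx": 0, "wy": 0, "wz": 0, "hand": 61}
    - {"dx": -0.02, "dy": 0, "dz": 2.48, "wx": 0, "wy": 0, "wz": 0, "hand": 36}
    - {"dx": -0.02, "dy": 0, "dz": 2.48, "wx": 0, "wy": 0, "wz": 0, "hand": 36}
    - {"dx": -0.02, "dy": 0, "dz": 2.48, "wx": 0, "wy": 0, "wz": 0, "hand": 36}
    - {"dx": -0.02, "dy": 0, "dz": 2.48, "wx": 0, "wy": 0, "wz": 0, "hand": 36}
    - {"dx": -0.02, "dy": 0, "dz": 2.48, "wx": 0, "wy": 0, "wz": 0, "hand": 36}
    - {"dx": -0.02, "dy": 0, "dz": 1.8, "wx": 0, "wy": 0, "wz": 0, "hand": 36}
    - {"dx": -0.02, "dy": 0, "dz": 0.9, "wx": 0, "wy": 0, "wz": 0, "hand": 36}
    - {"dx": 0, "dy": 0, "dz": 0, "wx": 0, "wy": 0, "wz": 0, "hand": 36}
    - {"dx": 0, "dy": 0, "dz": 0, "wx": 0, "wy": 0, "wz": 0, "hand": 36}
    - {"dx": 0, "dy": 0, "dz": 0, "wx": 0, "wy": 0, "wz": 0, "hand": 36}

```text
clock: 26.8
eef_pos: [0.5966, 0.1391, 0.1549]
tool_rot: [-0.383, 0.924, -0.0, 0.002]
ft_force: [0.3, 0.0, -1.6]
grip_width: 0.0421
grasp_force: 61.0
```

```bash
python3 -c "
from h import *
ft()
plan([.629,-.2503,.153],274.6)"
```

```text
pos [0.5966 0.1391 0.1549] F [ 0.33  0.04 -1.57] T world [ 0.062  0.008 -0.004] T tool [-0.05  -0.038  0.004] w 0.0421 gf 61.0 clk 26.8
shift [ 5.05  -5.965  0.032] turn [-0.04  0.03 -9.92] rows 7.8
```

drive_tool:
  rows:
    - {"dx": 5.05, "dy": -5.97, "dz": 0, "wx": 0, "wy": 0, "wz": -9.92, "hand": 36}
    - {"dx": 5.05, "dy": -5.97, "dz": 0, "wx": 0, "wy": 0, "wz": -9.92, "hand": 36}
    - {"dx": 5.05, "dy": -5.97, "dz": 0, "wx": 0, "wy": 0, "wz": -9.92, "hand": 36}
    - {"dx": 5.05, "dy": -5.97, "dz": 0, "wx": 0, "wy": 0, "wz": -9.92, "hand": 36}
    - {"dx": 5.05, "dy": -5.97, "dz": 0, "wx": 0, "wy": 0, "wz": -9.92, "hand": 36}
    - {"dx": 5.05, "dy": -5.97, "dz": 0, "wx": 0, "wy": 0, "wz": -9.92, "hand": 36}
    - {"dx": 5.05, "dy": -5.97, "dz": 0, "wx": 0, "wy": 0, "wz": -9.92, "hand": 36}
    - {"dx": 5.05, "dy": -5.97, "dz": 0, "wx": 0, "wy": 0, "wz": -9.92, "hand": 36}
    - {"dx": 5.05, "dy": -5.97, "dz": 0, "wx": 0, "wy": 0, "wz": -9.92, "hand": 36}
    - {"dx": 5.05, "dy": -5.97, "dz": 0, "wx": 0, "wy": 0, "wz": -9.92, "hand": 36}
    - {"dx": 5.05, "dy": -5.97, "dz": 0, "wx": 0, "wy": 0, "wz": -9.92, "hand": 36}
    - {"dx": 5.05, "dy": -5.97, "dz": 0, "wx": 0, "wy": 0, "wz": -9.92, "hand": 36}
    - {"dx": 5.05, "dy": -5.97, "dz": 0.8, "wx": 0, "wy": 0, "wz": -9.92, "hand": 36}
    - {"dx": 5.05, "dy": -5.97, "dz": 1.5, "wx": 0, "wy": 0, "wz": -9.92, "hand": 36}
    - {"dx": 5.05, "dy": -5.97, "dz": 1.9, "wx": 0, "wy": 0, "wz": -9.92, "hand": 36}
    - {"dx": 5.05, "dy": -5.97, "dz": 2.03, "wx": 0, "wy": 0, "wz": -9.92, "hand": 36}
    - {"dx": 5.05, "dy": -5.97, "dz": 2.03, "wx": 0, "wy": 0, "wz": -9.92, "hand": 36}

```text
clock: 28.5
eef_pos: [0.629, -0.2485, 0.0522]
tool_rot: [0.736, -0.677, 0.0, -0.001]
ft_force: [-0.8, 0.4, 0.1]
grip_width: 0.0428
grasp_force: 63.2
```

drive_tool:
  rows:
    - {"dx": 0, "dy": 0, "dz": 0, "wx": 0, "wy": 0, "wz": 0, "hand": 58}
    - {"dx": 0, "dy": 0, "dz": 0, "wx": 0, "wy": 0, "wz": 0, "hand": 58}
    - {"dx": 0, "dy": 0, "dz": 0, "wx": 0, "wy": 0, "wz": 0, "hand": 58}
    - {"dx": 0, "dy": 0, "dz": -0.6, "wx": 0, "wy": 0, "wz": 0, "hand": 58}
    - {"dx": 0, "dy": 0, "dz": -1.3, "wx": 0, "wy": 0, "wz": 0, "hand": 58}
    - {"dx": 0, "dy": 0, "dz": -2.03, "wx": 0, "wy": 0, "wz": 0, "hand": 60}
    - {"dx": 0, "dy": 0, "dz": -2.03, "wx": 0, "wy": 0, "wz": 0, "hand": 60}
    - {"dx": 0, "dy": 0, "dz": -2.03, "wx": 0, "wy": 0, "wz": 0, "hand": 60}

```text
clock: 29.3
eef_pos: [0.6289, -0.2512, 0.1544]
tool_rot: [0.735, -0.678, 0.002, -0.001]
ft_force: [0.3, 0.3, -1.3]
grip_width: 0.06
grasp_force: 0.0
```

```bash
python3 -c "
from h import *
ft()
plan([.667,.1525,.153],274.6)"
```

```text
pos [ 0.6289 -0.2512  0.1544] F [ 0.34  0.28 -1.33] T world [-0.013 -0.019  0.058] T tool [ 0.018  0.015 -0.058] w 0.06 gf 0.0 clk 29.3
shift [-7.986 -1.405  0.021] turn [-0.03 -0.02 -0.  ] rows 8.1
```

drive_tool:
  rows:
    - {"dx": -7.99, "dy": -1.4, "dz": 0, "wx": 0, "wy": 0, "wz": 0, "hand": 62}
    - {"dx": -7.99, "dy": -1.4, "dz": 0, "wx": 0, "wy": 0, "wz": 0, "hand": 62}
    - {"dx": -7.99, "dy": -1.4, "dz": 0, "wx": 0, "wy": 0, "wz": 0, "hand": 62}
    - {"dx": -7.99, "dy": -1.4, "dz": 0, "wx": 0, "wy": 0, "wz": 0, "hand": 62}
    - {"dx": -7.99, "dy": -1.4, "dz": 0, "wx": 0, "wy": 0, "wz": 0, "hand": 62}
    - {"dx": -7.99, "dy": -1.4, "dz": 0, "wx": 0, "wy": 0, "wz": 0, "hand": 62}
    - {"dx": -7.99, "dy": -1.4, "dz": 0, "wx": 0, "wy": 0, "wz": 0, "hand": 62}
    - {"dx": -7.99, "dy": -1.4, "dz": 0, "wx": 0, "wy": 0, "wz": 0, "hand": 62}
    - {"dx": -7.99, "dy": -1.4, "dz": 0, "wx": 0, "wy": 0, "wz": 0, "hand": 62}
    - {"dx": -7.99, "dy": -1.4, "dz": 0, "wx": 0, "wy": 0, "wz": 0, "hand": 62}
    - {"dx": -7.99, "dy": -1.4, "dz": 0, "wx": 0, "wy": 0, "wz": 0, "hand": 62}
    - {"dx": -7.99, "dy": -1.4, "dz": 0, "wx": 0, "wy": 0, "wz": 0, "hand": 62}

```text
clock: 30.5
eef_pos: [0.6656, 0.151, 0.1521]
tool_rot: [0.734, -0.679, -0.0, 0.001]
ft_force: [0.7, -1.5, 0.4]
grip_width: 0.062
grasp_force: 0.0
```

```bash
python3 caps.py; python3 -c "
from h import *
plan([.667,.1525,.029],274.6)"
```

```text
pos [0.6656 0.151  0.1521] F [ 0.66 -1.45  0.39] T world [-0.012 -0.018  0.023] T tool [ 0.017  0.014 -0.023] w 0.062 gf 0.0 clk 30.5
cap [ 280  208   72   71 3778] [0.6683 0.1512 0.05  ]
shift [-0.031 -0.028  2.47 ] turn [ 0.01 -0.   -0.03] rows 2.5
```

drive_tool:
  rows:
    - {"dx": 0, "dy": -0.03, "dz": 0.9, "wx": 0, "wy": 0, "wz": 0, "hand": 62}
    - {"dx": 0, "dy": -0.03, "dz": 1.8, "wx": 0, "wy": 0, "wz": 0, "hand": 62}
    - {"dx": 0, "dy": -0.03, "dz": 2.3, "wx": 0, "wy": 0, "wz": 0, "hand": 62}
    - {"dx": 0, "dy": -0.03, "dz": 2.48, "wx": 0, "wy": 0, "wz": 0, "hand": 62}
    - {"dx": 0, "dy": -0.03, "dz": 2.48, "wx": 0, "wy": 0, "wz": 0, "hand": 62}
    - {"dx": 0, "dy": -0.03, "dz": 2.48, "wx": 0, "wy": 0, "wz": 0, "hand": 36}
    - {"dx": 0, "dy": -0.03, "dz": 2.48, "wx": 0, "wy": 0, "wz": 0, "hand": 36}
    - {"dx": 0, "dy": -0.03, "dz": 2.48, "wx": 0, "wy": 0, "wz": 0, "hand": 36}
    - {"dx": 0, "dy": -0.03, "dz": 2.48, "wx": 0, "wy": 0, "wz": 0, "hand": 36}
    - {"dx": 0, "dy": -0.03, "dz": 2.48, "wx": 0, "wy": 0, "wz": 0, "hand": 36}
    - {"dx": 0, "dy": 0, "dz": 1.8, "wx": 0, "wy": 0, "wz": 0, "hand": 36}
    - {"dx": 0, "dy": 0, "dz": 0.9, "wx": 0, "wy": 0, "wz": 0, "hand": 36}
    - {"dx": 0, "dy": 0, "dz": 0, "wx": 0, "wy": 0, "wz": 0, "hand": 36}
    - {"dx": 0, "dy": 0, "dz": 0, "wx": 0, "wy": 0, "wz": 0, "hand": 36}
    - {"dx": 0, "dy": 0, "dz": 0, "wx": 0, "wy": 0, "wz": 0, "hand": 36}

```text
clock: 32.05
eef_pos: [0.667, 0.1535, 0.1553]
tool_rot: [0.735, -0.678, 0.001, -0.002]
ft_force: [-0.3, -0.6, -0.9]
grip_width: 0.0426
grasp_force: 61.0
```

```bash
python3 -c "
from h import *
ft()
plan([.6241,-.1905,.153],274.6)"
```

```text
pos [0.667  0.1535 0.1553] F [-0.27 -0.56 -0.93] T world [-0.013 -0.027 -0.008] T tool [0.026 0.015 0.008] w 0.0426 gf 61.0 clk 32.05
shift [6.788 1.408 0.034] turn [-0.05  0.01  0.  ] rows 6.9
```

drive_tool:
  rows:
    - {"dx": 6.79, "dy": 1.38, "dz": 0, "wx": 0, "wy": 0, "wz": 0, "hand": 36}
    - {"dx": 6.79, "dy": 1.38, "dz": 0, "wx": 0, "wy": 0, "wz": 0, "hand": 36}
    - {"dx": 6.79, "dy": 1.38, "dz": 0, "wx": 0, "wy": 0, "wz": 0, "hand": 36}
    - {"dx": 6.79, "dy": 1.38, "dz": 0, "wx": 0, "wy": 0, "wz": 0, "hand": 36}
    - {"dx": 6.79, "dy": 1.38, "dz": 0, "wx": 0, "wy": 0, "wz": 0, "hand": 36}
    - {"dx": 6.79, "dy": 1.38, "dz": 0, "wx": 0, "wy": 0, "wz": 0, "hand": 36}
    - {"dx": 6.79, "dy": 1.38, "dz": 0, "wx": 0, "wy": 0, "wz": 0, "hand": 36}
    - {"dx": 6.79, "dy": 1.38, "dz": 0, "wx": 0, "wy": 0, "wz": 0, "hand": 36}
    - {"dx": 6.79, "dy": 1.38, "dz": 0, "wx": 0, "wy": 0, "wz": 0, "hand": 36}
    - {"dx": 6.79, "dy": 1.38, "dz": 0, "wx": 0, "wy": 0, "wz": 0, "hand": 36}
    - {"dx": 6.79, "dy": 1.38, "dz": 0.8, "wx": 0, "wy": 0, "wz": 0, "hand": 36}
    - {"dx": 6.79, "dy": 1.38, "dz": 1.5, "wx": 0, "wy": 0, "wz": 0, "hand": 36}
    - {"dx": 6.79, "dy": 1.38, "dz": 1.9, "wx": 0, "wy": 0, "wz": 0, "hand": 36}
    - {"dx": 6.79, "dy": 1.38, "dz": 2.02, "wx": 0, "wy": 0, "wz": 0, "hand": 36}
    - {"dx": 6.79, "dy": 1.38, "dz": 2.02, "wx": 0, "wy": 0, "wz": 0, "hand": 36}

```text
clock: 33.55
eef_pos: [0.6256, -0.1882, 0.0523]
tool_rot: [0.736, -0.677, 0.0, -0.001]
ft_force: [0.6, 1.7, 1.6]
grip_width: 0.0424
grasp_force: 63.7
```

drive_tool:
  rows:
    - {"dx": 0, "dy": 0, "dz": 0, "wx": 0, "wy": 0, "wz": 0, "hand": 58}
    - {"dx": 0, "dy": 0, "dz": 0, "wx": 0, "wy": 0, "wz": 0, "hand": 58}
    - {"dx": 0, "dy": 0, "dz": 0, "wx": 0, "wy": 0, "wz": 0, "hand": 58}
    - {"dx": 0, "dy": 0, "dz": -0.6, "wx": 0, "wy": 0, "wz": 0, "hand": 58}
    - {"dx": 0, "dy": 0, "dz": -1.3, "wx": 0, "wy": 0, "wz": 0, "hand": 58}
    - {"dx": 0, "dy": 0, "dz": -2.03, "wx": 0, "wy": 0, "wz": 0, "hand": 60}
    - {"dx": 0, "dy": 0, "dz": -2.03, "wx": 0, "wy": 0, "wz": 0, "hand": 60}
    - {"dx": 0, "dy": 0, "dz": -2.03, "wx": 0, "wy": 0, "wz": 0, "hand": 60}

```text
clock: 34.35
eef_pos: [0.625, -0.1912, 0.1546]
tool_rot: [0.735, -0.678, 0.001, -0.001]
ft_force: [-0.2, -0.0, -0.6]
grip_width: 0.0601
grasp_force: 0.0
```

```bash
python3 - <<'E'
from h import *
np.set_printoptions(precision=4,suppress=True)
ft(); plan([.614,.323,.153],274.6)
t=snap('top','t4.png'); hsv=cv2.cvtColor(t,cv2.COLOR_RGB2HSV); n,_,st,ce=cv2.connectedComponentsWithStats(cv2.inRange(hsv,(105,150,60),(125,255,255)))
for i in range(1,n):
    if 100<st[i,4]<600 and ce[i][1]>100: print(ce[i],st[i,4],px2w('top',*ce[i],.05)[:2],px2w('top',*ce[i],.072)[:2])
E
```

```text
pos [ 0.625  -0.1912  0.1546] F [-0.17 -0.05 -0.58] T world [-0.052  0.006 -0.031] T tool [-0.01   0.051  0.03 ] w 0.0601 gf 0.0 clk 34.35
shift [-10.268  -0.603   0.023] turn [-0.03 -0.01 -0.  ] rows 10.3
[453.8945 199.5345] 275 [ 0.6282 -0.1941] [ 0.6239 -0.1867]
[510.4921 196.4444] 126 [ 0.6363 -0.3225] [ 0.6317 -0.3122]
[220.9576 203.1343] 283 [0.6162 0.3254] [0.6121 0.3207]
[163.7421 308.805 ] 159 [0.3849 0.441 ] [0.3862 0.4338]
```

drive_tool:
  rows:
    - {"dx": -10.28, "dy": -0.63, "dz": 0, "wx": 0, "wy": 0, "wz": 0, "hand": 62}
    - {"dx": -10.28, "dy": -0.63, "dz": 0, "wx": 0, "wy": 0, "wz": 0, "hand": 62}
    - {"dx": -10.28, "dy": -0.63, "dz": 0, "wx": 0, "wy": 0, "wz": 0, "hand": 62}
    - {"dx": -10.28, "dy": -0.63, "dz": 0, "wx": 0, "wy": 0, "wz": 0, "hand": 62}
    - {"dx": -10.28, "dy": -0.63, "dz": 0, "wx": 0, "wy": 0, "wz": 0, "hand": 62}
    - {"dx": -10.28, "dy": -0.63, "dz": 0, "wx": 0, "wy": 0, "wz": 0, "hand": 62}
    - {"dx": -10.28, "dy": -0.63, "dz": 0, "wx": 0, "wy": 0, "wz": 0, "hand": 62}
    - {"dx": -10.28, "dy": -0.63, "dz": 0, "wx": 0, "wy": 0, "wz": 0, "hand": 62}
    - {"dx": -10.28, "dy": -0.63, "dz": 0, "wx": 0, "wy": 0, "wz": 0, "hand": 62}
    - {"dx": -10.28, "dy": -0.63, "dz": 0, "wx": 0, "wy": 0, "wz": 0, "hand": 62}
    - {"dx": -10.28, "dy": -0.63, "dz": 0, "wx": 0, "wy": 0, "wz": 0, "hand": 62}
    - {"dx": -10.28, "dy": -0.63, "dz": 0, "wx": 0, "wy": 0, "wz": 0, "hand": 62}
    - {"dx": -10.28, "dy": -0.63, "dz": 0, "wx": 0, "wy": 0, "wz": 0, "hand": 62}
    - {"dx": -10.28, "dy": -0.63, "dz": 0, "wx": 0, "wy": 0, "wz": 0, "hand": 62}

```text
clock: 35.8
eef_pos: [0.6146, 0.3218, 0.1525]
tool_rot: [0.734, -0.679, -0.0, 0.001]
ft_force: [0.4, -0.0, -0.4]
grip_width: 0.0622
grasp_force: 0.0
```

```bash
python3 caps.py; python3 -c "
from h import *
plan([.6165,.3245,.029],274.6)"
```

```text
pos [0.6146 0.3218 0.1525] F [ 0.41 -0.01 -0.36] T world [-0.027 -0.019  0.01 ] T tool [ 0.017  0.028 -0.01 ] w 0.0622 gf 0.0 clk 35.8
cap [ 280  216   71   67 3707] [0.6172 0.3268 0.05  ]
cap [595 346  45  62 707] [0.4141 0.3919 0.05  ]
shift [-0.056 -0.039  2.48 ] turn [ 0.01 -0.01 -0.03] rows 2.5
```

drive_tool:
  rows:
    - {"dx": -0.05, "dy": -0.03, "dz": 0.9, "wx": 0, "wy": 0, "wz": 0, "hand": 62}
    - {"dx": -0.05, "dy": -0.03, "dz": 1.8, "wx": 0, "wy": 0, "wz": 0, "hand": 62}
    - {"dx": -0.05, "dy": -0.03, "dz": 2.3, "wx": 0, "wy": 0, "wz": 0, "hand": 62}
    - {"dx": -0.05, "dy": -0.03, "dz": 2.48, "wx": 0, "wy": 0, "wz": 0, "hand": 62}
    - {"dx": -0.05, "dy": -0.03, "dz": 2.48, "wx": 0, "wy": 0, "wz": 0, "hand": 62}
    - {"dx": -0.05, "dy": -0.03, "dz": 2.48, "wx": 0, "wy": 0, "wz": 0, "hand": 36}
    - {"dx": -0.05, "dy": -0.03, "dz": 2.48, "wx": 0, "wy": 0, "wz": 0, "hand": 36}
    - {"dx": -0.05, "dy": -0.03, "dz": 2.48, "wx": 0, "wy": 0, "wz": 0, "hand": 36}
    - {"dx": -0.05, "dy": -0.03, "dz": 2.48, "wx": 0, "wy": 0, "wz": 0, "hand": 36}
    - {"dx": -0.05, "dy": -0.03, "dz": 2.48, "wx": 0, "wy": 0, "wz": 0, "hand": 36}
    - {"dx": -0.05, "dy": -0.03, "dz": 1.8, "wx": 0, "wy": 0, "wz": 0, "hand": 36}
    - {"dx": -0.05, "dy": -0.03, "dz": 0.9, "wx": 0, "wy": 0, "wz": 0, "hand": 36}
    - {"dx": -0.05, "dy": -0.03, "dz": 0, "wx": 0, "wy": 0, "wz": 0, "hand": 36}
    - {"dx": -0.05, "dy": -0.03, "dz": 0, "wx": 0, "wy": 0, "wz": 0, "hand": 36}
    - {"dx": -0.05, "dy": -0.03, "dz": 0, "wx": 0, "wy": 0, "wz": 0, "hand": 36}
    - {"dx": -0.05, "dy": -0.03, "dz": 0, "wx": 0, "wy": 0, "wz": 0, "hand": 36}

```text
clock: 37.45
eef_pos: [0.615, 0.3263, 0.152]
tool_rot: [0.735, -0.678, -0.0, 0.001]
ft_force: [-0.3, -0.5, -1.3]
grip_width: 0.0427
grasp_force: 61.0
```

```bash
python3 -c "
from h import *
ft()
plan([.6193,-.1307,.153],274.6)"
```

```text
pos [0.615  0.3263 0.152 ] F [-0.27 -0.48 -1.34] T world [-0.033  0.005 -0.026] T tool [-0.008  0.033  0.026] w 0.0427 gf 61.0 clk 37.45
shift [ 9.117  0.648 -0.01 ] turn [ 0.03 -0.01  0.  ] rows 9.1
```

drive_tool:
  rows:
    - {"dx": 9.1, "dy": 0.63, "dz": 0, "wx": 0, "wy": 0, "wz": 0, "hand": 36}
    - {"dx": 9.1, "dy": 0.63, "dz": 0, "wx": 0, "wy": 0, "wz": 0, "hand": 36}
    - {"dx": 9.1, "dy": 0.63, "dz": 0, "wx": 0, "wy": 0, "wz": 0, "hand": 36}
    - {"dx": 9.1, "dy": 0.63, "dz": 0, "wx": 0, "wy": 0, "wz": 0, "hand": 36}
    - {"dx": 9.1, "dy": 0.63, "dz": 0, "wx": 0, "wy": 0, "wz": 0, "hand": 36}
    - {"dx": 9.1, "dy": 0.63, "dz": 0, "wx": 0, "wy": 0, "wz": 0, "hand": 36}
    - {"dx": 9.1, "dy": 0.63, "dz": 0, "wx": 0, "wy": 0, "wz": 0, "hand": 36}
    - {"dx": 9.1, "dy": 0.63, "dz": 0, "wx": 0, "wy": 0, "wz": 0, "hand": 36}
    - {"dx": 9.1, "dy": 0.63, "dz": 0, "wx": 0, "wy": 0, "wz": 0, "hand": 36}
    - {"dx": 9.1, "dy": 0.63, "dz": 0, "wx": 0, "wy": 0, "wz": 0, "hand": 36}
    - {"dx": 9.1, "dy": 0.63, "dz": 0, "wx": 0, "wy": 0, "wz": 0, "hand": 36}
    - {"dx": 9.1, "dy": 0.63, "dz": 0, "wx": 0, "wy": 0, "wz": 0, "hand": 36}
    - {"dx": 9.1, "dy": 0.63, "dz": 0.8, "wx": 0, "wy": 0, "wz": 0, "hand": 36}
    - {"dx": 9.1, "dy": 0.63, "dz": 1.5, "wx": 0, "wy": 0, "wz": 0, "hand": 36}
    - {"dx": 9.1, "dy": 0.63, "dz": 1.9, "wx": 0, "wy": 0, "wz": 0, "hand": 36}
    - {"dx": 9.1, "dy": 0.63, "dz": 2.02, "wx": 0, "wy": 0, "wz": 0, "hand": 36}
    - {"dx": 9.1, "dy": 0.63, "dz": 2.02, "wx": 0, "wy": 0, "wz": 0, "hand": 36}

```text
clock: 39.15
eef_pos: [0.6221, -0.1266, 0.053]
tool_rot: [0.736, -0.677, 0.001, -0.001]
ft_force: [0.5, 0.7, 2.1]
grip_width: 0.0429
grasp_force: 63.6
```

drive_tool:
  rows:
    - {"dx": 0, "dy": 0, "dz": 0, "wx": 0, "wy": 0, "wz": 0, "hand": 58}
    - {"dx": 0, "dy": 0, "dz": 0, "wx": 0, "wy": 0, "wz": 0, "hand": 58}
    - {"dx": 0, "dy": 0, "dz": 0, "wx": 0, "wy": 0, "wz": 0, "hand": 58}
    - {"dx": 0, "dy": 0, "dz": -0.6, "wx": 0, "wy": 0, "wz": 0, "hand": 58}
    - {"dx": 0, "dy": 0, "dz": -1.3, "wx": 0, "wy": 0, "wz": 0, "hand": 58}
    - {"dx": 0, "dy": 0, "dz": -2.2, "wx": 0, "wy": 0, "wz": 0, "hand": 60}
    - {"dx": 0, "dy": 2, "dz": -3.2, "wx": 0, "wy": 0, "wz": 0, "hand": 28}
    - {"dx": 0, "dy": 4, "dz": -3.2, "wx": 0, "wy": 0, "wz": 0, "hand": 28}
    - {"dx": 0, "dy": 4.5, "dz": -3.2, "wx": 0, "wy": 0, "wz": 0, "hand": 28}
    - {"dx": 0, "dy": 4.5, "dz": -3.2, "wx": 0, "wy": 0, "wz": 0, "hand": 28}
    - {"dx": 0, "dy": 4.5, "dz": -3.2, "wx": 0, "wy": 0, "wz": 0, "hand": 28}
    - {"dx": 0, "dy": 4.5, "dz": -3.2, "wx": 0, "wy": 0, "wz": 0, "hand": 28}

```text
clock: 40.35
eef_pos: [0.3927, -0.1473, 0.213]
tool_rot: [0.734, -0.679, -0.0, 0.0]
ft_force: [0.6, 0.2, 0.5]
grip_width: 0.0283
grasp_force: 0.0
```

```bash
python3 - <<'E'
from h import *
ft(); t=snap('top','t5.png'); w=snap('wrist')
cv2.imwrite('pics/c4.png',np.hstack([cv2.resize(w,(400,300)),cv2.resize(t[120:360,280:600],(400,300),interpolation=cv2.INTER_CUBIC)])[:,:,::-1])
E
```

```text
pos [ 0.3927 -0.1473  0.213 ] F [0.55 0.17 0.51] T world [-0.037 -0.04  -0.003] T tool [0.037 0.04  0.003] w 0.0283 gf 0.0 clk 40.35
```

View pics/c4.png

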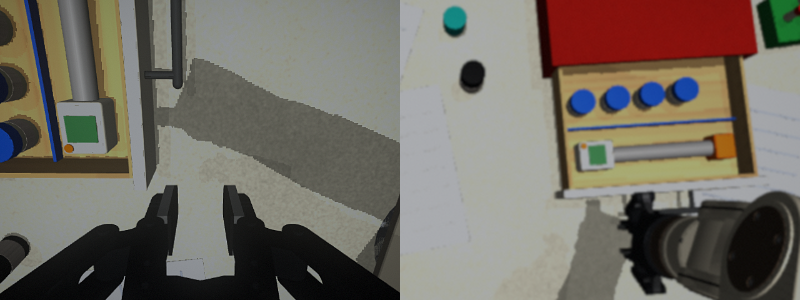

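All four tubs stand in a row behind the rail and the logger lies straight in the lane. The handle is free just in front of the panel. Next I close the drawer with shut fingers against the bar.

```bash
python3 -c "
from h import *
plan([.3707,-.271,.213],274.6);plan([.3707,-.271,.05],274.6)"
```

```text
shift [ 2.417e+00  7.120e-01 -1.000e-03] turn [-0.02 -0.01 -0.01] rows 2.5
shift [2.414 0.718 3.259] turn [-0.02 -0.01 -0.01] rows 4.1
```

drive_tool:
  rows:
    - {"dx": 2.42, "dy": 0.71, "dz": 0, "wx": 0, "wy": 0, "wz": 0, "hand": 0}
    - {"dx": 2.42, "dy": 0.71, "dz": 0, "wx": 0, "wy": 0, "wz": 0, "hand": 0}
    - {"dx": 2.42, "dy": 0.71, "dz": 0, "wx": 0, "wy": 0, "wz": 0, "hand": 0}
    - {"dx": 2.42, "dy": 0.71, "dz": 1, "wx": 0, "wy": 0, "wz": 0, "hand": 0}
    - {"dx": 2.42, "dy": 0.71, "dz": 2, "wx": 0, "wy": 0, "wz": 0, "hand": 0}
    - {"dx": 2.42, "dy": 0.71, "dz": 3, "wx": 0, "wy": 0, "wz": 0, "hand": 0}
    - {"dx": 2.42, "dy": 0.71, "dz": 3.26, "wx": 0, "wy": 0, "wz": 0, "hand": 0}
    - {"dx": 2.42, "dy": 0.71, "dz": 3.26, "wx": 0, "wy": 0, "wz": 0, "hand": 0}
    - {"dx": 2.42, "dy": 0.71, "dz": 3.26, "wx": 0, "wy": 0, "wz": 0, "hand": 0}

```text
clock: 41.35
eef_pos: [0.3721, -0.2713, 0.0492]
tool_rot: [0.735, -0.678, 0.0, -0.0]
ft_force: [-0.0, -0.3, -0.3]
grip_width: -0.0001
grasp_force: 0.0
```

drive_tool:
  rows:
    - {"dx": 0, "dy": -0.2, "dz": 0, "wx": 0, "wy": 0, "wz": 0, "hand": 0}
    - {"dx": 0, "dy": -0.35, "dz": 0, "wx": 0, "wy": 0, "wz": 0, "hand": 0}
    - {"dx": 0, "dy": -0.45, "dz": 0, "wx": 0, "wy": 0, "wz": 0, "hand": 0}
    - {"dx": 0, "dy": -0.55, "dz": 0, "wx": 0, "wy": 0, "wz": 0, "hand": 0}
    - {"dx": 0, "dy": -0.65, "dz": 0, "wx": 0, "wy": 0, "wz": 0, "hand": 0}
    - {"dx": 0, "dy": -0.75, "dz": 0, "wx": 0, "wy": 0, "wz": 0, "hand": 0}
    - {"dx": 0, "dy": -0.87, "dz": 0, "wx": 0, "wy": 0, "wz": 0, "hand": 0}
    - {"dx": 0, "dy": -1.0, "dz": 0, "wx": 0, "wy": 0, "wz": 0, "hand": 0}
    - {"dx": 0, "dy": -1.15, "dz": 0, "wx": 0, "wy": 0, "wz": 0, "hand": 0}
    - {"dx": 0, "dy": -1.3, "dz": 0, "wx": 0, "wy": 0, "wz": 0, "hand": 0}
    - {"dx": 0, "dy": -1.45, "dz": 0, "wx": 0, "wy": 0, "wz": 0, "hand": 0}
    - {"dx": 0, "dy": -1.6, "dz": 0, "wx": 0, "wy": 0, "wz": 0, "hand": 0}
    - {"dx": 0, "dy": -1.75, "dz": 0, "wx": 0, "wy": 0, "wz": 0, "hand": 0}
    - {"dx": 0, "dy": -1.9, "dz": 0, "wx": 0, "wy": 0, "wz": 0, "hand": 0}
    - {"dx": 0, "dy": -2.05, "dz": 0, "wx": 0, "wy": 0, "wz": 0, "hand": 0}
    - {"dx": 0, "dy": -2.2, "dz": 0, "wx": 0, "wy": 0, "wz": 0, "hand": 0}
    - {"dx": 0, "dy": -2.35, "dz": 0, "wx": 0, "wy": 0, "wz": 0, "hand": 0}
    - {"dx": 0, "dy": -2.5, "dz": 0, "wx": 0, "wy": 0, "wz": 0, "hand": 0}
    - {"dx": 0, "dy": -2.6, "dz": 0, "wx": 0, "wy": 0, "wz": 0, "hand": 0}
    - {"dx": 0, "dy": -2.65, "dz": 0, "wx": 0, "wy": 0, "wz": 0, "hand": 0}

```text
clock: 43.35
eef_pos: [0.5038, -0.2601, 0.0494]
tool_rot: [0.735, -0.678, 0.0, -0.0]
ft_force: [-1.2, -0.7, 0.7]
grip_width: -0.0002
grasp_force: 0.4
```

```bash
python3 - <<'E'
from h import *
ft(); t=snap('top'); w=snap('wrist')
cv2.imwrite('pics/c5.png',np.hstack([cv2.resize(w,(400,300)),cv2.resize(t[120:360,280:600],(400,300),interpolation=cv2.INTER_CUBIC)])[:,:,::-1])
E
```

```text
pos [ 0.5038 -0.2601  0.0494] F [-1.24 -0.69  0.68] T world [-0.119  0.177 -0.019] T tool [-0.186  0.105  0.019] w -0.0002 gf 0.4 clk 43.35
```

View pics/c5.png

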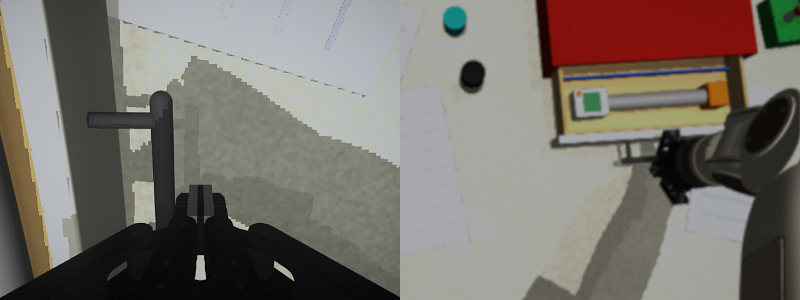

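Pushing works: the load is undisturbed and the bar sits against the fingers. I'll carry on.

drive_tool:
  rows:
    - {"dx": 0, "dy": -0.1, "dz": 0, "wx": 0, "wy": 0, "wz": 0, "hand": 0}
    - {"dx": 0, "dy": -0.22, "dz": 0, "wx": 0, "wy": 0, "wz": 0, "hand": 0}
    - {"dx": 0, "dy": -0.36, "dz": 0, "wx": 0, "wy": 0, "wz": 0, "hand": 0}
    - {"dx": 0, "dy": -0.5, "dz": 0, "wx": 0, "wy": 0, "wz": 0, "hand": 0}
    - {"dx": 0, "dy": -0.65, "dz": 0, "wx": 0, "wy": 0, "wz": 0, "hand": 0}
    - {"dx": 0, "dy": -0.8, "dz": 0, "wx": 0, "wy": 0, "wz": 0, "hand": 0}
    - {"dx": 0, "dy": -0.95, "dz": 0, "wx": 0, "wy": 0, "wz": 0, "hand": 0}
    - {"dx": 0, "dy": -1.1, "dz": 0, "wx": 0, "wy": 0, "wz": 0, "hand": 0}
    - {"dx": 0, "dy": -1.25, "dz": 0, "wx": 0, "wy": 0, "wz": 0, "hand": 0}
    - {"dx": 0, "dy": -1.4, "dz": 0, "wx": 0, "wy": 0, "wz": 0, "hand": 0}
    - {"dx": 0, "dy": -1.55, "dz": 0, "wx": 0, "wy": 0, "wz": 0, "hand": 0}
    - {"dx": 0, "dy": -1.7, "dz": 0, "wx": 0, "wy": 0, "wz": 0, "hand": 0}
    - {"dx": 0, "dy": -1.8, "dz": 0, "wx": 0, "wy": 0, "wz": 0, "hand": 0}
    - {"dx": 0, "dy": -1.9, "dz": 0, "wx": 0, "wy": 0, "wz": 0, "hand": 0}
    - {"dx": 0, "dy": -1.98, "dz": 0, "wx": 0, "wy": 0, "wz": 0, "hand": 0}
    - {"dx": 0, "dy": -2.06, "dz": 0, "wx": 0, "wy": 0, "wz": 0, "hand": 0}
    - {"dx": 0, "dy": -2.14, "dz": 0, "wx": 0, "wy": 0, "wz": 0, "hand": 0}
    - {"dx": 0, "dy": -2.2, "dz": 0, "wx": 0, "wy": 0, "wz": 0, "hand": 0}

```text
clock: 45.25
eef_pos: [0.613, -0.2516, 0.0494]
tool_rot: [0.735, -0.678, 0.0, -0.0]
ft_force: [-2.0, -0.5, 1.2]
grip_width: -0.0002
grasp_force: 0.6
```

drive_tool:
  rows:
    - {"dx": 0, "dy": -0.06, "dz": 0, "wx": 0, "wy": 0, "wz": 0, "hand": 0}
    - {"dx": 0, "dy": -0.12, "dz": 0, "wx": 0, "wy": 0, "wz": 0, "hand": 0}
    - {"dx": 0, "dy": -0.18, "dz": 0, "wx": 0, "wy": 0, "wz": 0, "hand": 0}
    - {"dx": 0, "dy": -0.24, "dz": 0, "wx": 0, "wy": 0, "wz": 0, "hand": 0}

```text
clock: 45.65
eef_pos: [0.6228, -0.2508, 0.0492]
tool_rot: [0.735, -0.678, -0.001, 0.002]
ft_force: [-11.8, -2.0, 8.9]
grip_width: 0.0001
grasp_force: 5.9
```

drive_tool:
  rows:
    - {"dx": 0, "dy": -0.03, "dz": 0, "wx": 0, "wy": 0, "wz": 0, "hand": 0}
    - {"dx": 0, "dy": -0.05, "dz": 0, "wx": 0, "wy": 0, "wz": 0, "hand": 0}
    - {"dx": 0, "dy": -0.05, "dz": 0, "wx": 0, "wy": 0, "wz": 0, "hand": 0}

```text
clock: 45.95
eef_pos: [0.6228, -0.2507, 0.0493]
tool_rot: [0.734, -0.679, -0.003, 0.003]
ft_force: [-13.1, -1.2, 8.4]
grip_width: -0.0
grasp_force: 6.3
```

Hard stop reached. I'll back off and check.

drive_tool:
  rows:
    - {"dx": 0, "dy": 0.3, "dz": 0, "wx": 0, "wy": 0, "wz": 0, "hand": 0}
    - {"dx": 0, "dy": 1, "dz": 0, "wx": 0, "wy": 0, "wz": 0, "hand": 0}
    - {"dx": 0, "dy": 1.5, "dz": -1, "wx": 0, "wy": 0, "wz": 0, "hand": 0}
    - {"dx": 0, "dy": 1.5, "dz": -2, "wx": 0, "wy": 0, "wz": 0, "hand": 0}
    - {"dx": 0, "dy": 1.5, "dz": -3, "wx": 0, "wy": 0, "wz": 0, "hand": 0}
    - {"dx": 0, "dy": 1.5, "dz": -3, "wx": 0, "wy": 0, "wz": 0, "hand": 0}
    - {"dx": 0, "dy": 1.5, "dz": -3, "wx": 0, "wy": 0, "wz": 0, "hand": 0}

```text
clock: 46.65
eef_pos: [0.5541, -0.2569, 0.2023]
tool_rot: [0.735, -0.678, 0.003, -0.001]
ft_force: [0.1, 1.3, 0.6]
grip_width: -0.0002
grasp_force: 0.0
```

```bash
python3 - <<'E'
from h import *
ft(); w=snap('wrist','w9.png'); t=snap('top','t9.png')
cv2.imwrite('pics/c6.png',np.hstack([w,cv2.resize(t[80:320,480:560],(160,480))])[:,:,::-1])
E
```

```text
pos [ 0.5541 -0.2569  0.2023] F [0.06 1.33 0.59] T world [-0.043  0.001  0.034] T tool [-0.004  0.043 -0.034] w -0.0002 gf 0.0 clk 46.65
```

View pics/c6.png

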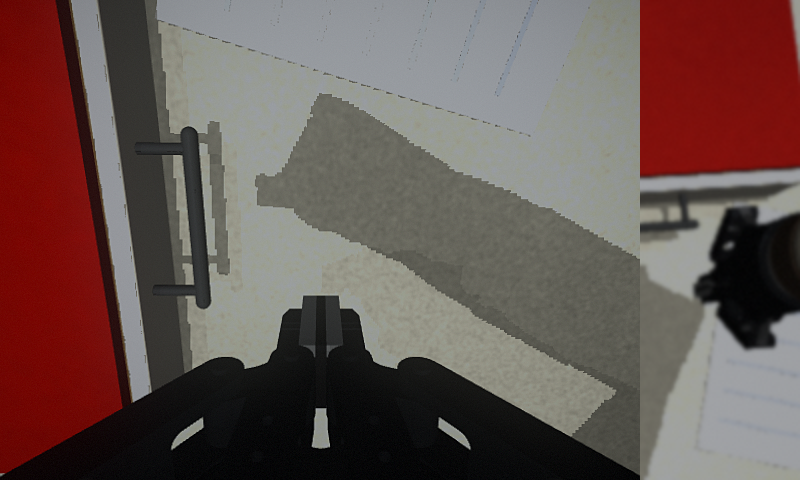

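The handle bar runs from (188,130) to (204,305), and the panel sits directly against the unit's dark front edge, roof edge from (62,0) to (124,405). I'll check this numerically.

```bash
python3 - <<'E'
from h import *
cp=campose('wrist'); P=lambda u,v,z:px2w('wrist',u,v,z,cp)
h=(P(188,130,.057)+P(204,305,.057))/2
a,b=P(62,0,.095),P(124,405,.095)
d=(b-a)/np.linalg.norm(b-a); n=np.array([-d[1],d[0],0]); print(h,a,b,'handle-roof',abs((h-a)@n),'q~',abs((h-a)@n)-.044)
print('panel in edge-roof',[abs((P(u,v,.082)-a)@n) for u,v in((72,0),(130,380),(100,0),(150,390))])
E
```

```text
[ 0.63685077 -0.25103082  0.057     ] [ 0.69095598 -0.37278028  0.095     ] [ 0.67565071 -0.12991551  0.095     ] handle-roof 0.046340659755513 q~ 0.0023406597555130013
panel in edge-roof [np.float64(0.002009614492220373), np.float64(0.0005783287219478009), np.float64(0.01256476936524416), np.float64(0.012517428390252874)]
```

```bash
python3 -c "
from h import *
print(bot.job_done())"
```

```text
the job is handed in; nothing more can be done
None
```

I handed the job in; no verdict came back. All four blue-capped tubs are standing behind the rail and the logger was carried over level and is lying in the front lane. The drawer was pushed to its stop, which I measured at about 2 mm from shut, and the bottles and stamp were not touched.

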